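# Clip a thermometer to a water-bath pan

## Task

The blue pan is being set up as a warm bath for the two jars standing in it. First squeeze the red-handled spring clip off its fin on the wooden rest and clip it onto the pan's near long rim, about the middle, upright and well down, with its grey sleeve inside the pan. Then draw the thermometer from the rest and push its stem down through the sleeve until its black collar sits in the sleeve's funnel; do not disturb the jars or the other things around.

Things in the scene. Friction and masses are not known exactly. Their poses are not given: they have to be found in the camera images.
- pan: Fixed deep blue rectangular pan, 150 (x) x 220 (y) x 90 mm high, walls and floor 4 mm thick, small steel loop handles outside its two short (y) ends. Origin: centre of the underside. Its x axis points away from the robot side, from the near long wall to the far one.
- pan_rim (a point): Middle of the top of the pan's near long wall (on the wall's mid-thickness), 90 mm above the worktop. x points into the pan, y along the rim, z up.
- rest: Fixed pale wooden rest, base 90 (x) x 190 (y) x 12 mm. Origin: centre of the underside. At y = +55 mm an upright steel fin, 4 mm thick in x, 60 mm wide, top at z = 75 mm, on which the clip starts. At y = -55 mm a grey tube with a funnel mouth, 25 mm outer diameter, top at z = 90 mm, in which the thermometer starts.
- clip: Loose spring clip like a big clothes-peg, 70 g, 24 mm wide in x. Origin on its pivot; z up (levers up, jaws down), y towards the sleeve. Two flat levers with red pads rise to z = 40 mm, outer faces 41 mm apart at the tops when shut, parallel and 20 mm apart when squeezed fully (15 N). The frame belongs to the sleeve's half: while squeezed it tilts by half the opening angle.
- clip_jaw (a joint): Angle of the clip's other half, rad: about 0 when it grips a 4 mm wall, -0.06 shut on nothing, 0.5 squeezed fully open; sprung shut.
- clip_mouth (a point): Point midway between the jaw faces, 22 mm below the pivot. The jaws end 36 mm below the pivot; squeezed fully, they stand about 20 mm apart at the tips and 8 mm at 10 mm below the pivot. The wall's top should come to about 12 mm below the pivot; it cannot pass 4 mm.
- clip_sleeve (a point): Centre of the mouth of the clip's grey vertical sleeve, 33 mm to the clip's +y side at pivot height; z is the sleeve's axis. Funnel mouth 18 mm wide inside, 25 mm outside, narrowing over 10 mm to a bore of 7.4 mm; the sleeve is 30 mm long, open below.
- probe: Loose pen thermometer, 45 g, 174 mm long, upright in the rest's tube, top 186 mm above the worktop. Origin: tip of its stem, z up along it. Stem 5 mm diameter to z = 70 mm, black conical collar to z = 81 mm (17 mm diameter), white shaft 8 mm to z = 124 mm, white handle 24 (x) x 16 (y) x 50 mm with a green display on top. Seated in the clip, its tip is about 77 mm below the pivot.
- probe_handle (a point): Middle of the thermometer's handle, 150 mm above its tip.
- jam_jar: Loose jar of red jam, 65 mm diameter, 94 mm high, standing in the far half of the pan. Origin: centre of its underside.
- honey_jar: Loose jar of honey-coloured spread, 71 mm diameter, 110 mm high, standing in the far half of the pan. Origin: centre of its underside.
- apple: Bystander: loose red apple, 77 mm. Origin: centre of its underside.
- lemon: Bystander: loose lemon, 71 mm. Origin: centre of its underside.
- spice_red: Bystander: spice jar with red cap, 45 mm diameter, 108 mm high. Origin: centre of its underside.
- spice_green: Bystander: spice jar with green cap, 44 mm diameter, 99 mm high. Origin: centre of its underside.
There are look-alikes about, which are no part of the job. What is shaped like the probe but purple is not meant.

How it is judged:
On the way, in this order (a step that is already met when the one before it is completed fails the run):
1. The clip is squeezed open and lifted clear of the rest (value of joint clip_jaw above 0.2 rad and z of clip in the frame of rest above 0.115 m), for 0.1 s.
2. The clip grips the near rim of the pan, sleeve inside, and the fingers have let it go (x of clip_mouth in the frame of pan_rim between -0.005 and 0.005 m and y of clip_mouth in the frame of pan_rim between -0.05 and 0.05 m and z of clip_mouth in the frame of pan_rim between -0.026 and -0.004 m and value of joint clip_jaw between -0.035 and 0.09 rad and x of clip_sleeve in the frame of pan_rim above 0.024 m and angle between clip's own z axis and vertical below 0.2 rad and contact force between the fingers and clip below 0.1 N), for 0.2 s.
3. The thermometer is drawn clear of the rest (z of probe in the frame of rest above 0.092 m), for 0.1 s.
At the end, for the whole second after the job is handed in: The clip grips the near rim within 50 mm of its middle, upright within 0.2 rad, mid-jaw point 4 to 26 mm below the rim top, sleeve inside the pan; the thermometer's tip is through the sleeve, 71 mm or more below the pivot, aligned within 0.15 rad; both at rest (x of clip_mouth in the frame of pan_rim between -0.005 and 0.005 m and y of clip_mouth in the frame of pan_rim between -0.05 and 0.05 m and z of clip_mouth in the frame of pan_rim between -0.026 and -0.004 m and value of joint clip_jaw between -0.035 and 0.09 rad and x of clip_sleeve in the frame of pan_rim above 0.024 m and angle between clip's own z axis and vertical below 0.2 rad and x of probe in the frame of clip between -0.01 and 0.01 m and y of probe in the frame of clip between 0.023 and 0.043 m and z of probe in the frame of clip below -0.071 m and angle between the z axis of probe and the z axis of clip, either way round below 0.15 rad and linear speed of each of clip, probe below 0.02 m/s); the robot touches nothing.
It fails at once if A jar in the pan is moved more than 30 mm (distance of any of jam_jar, honey_jar from where it was at the start of the episode above 0.03 m).
It fails at once if The apple, the lemon or a spice jar is moved more than 30 mm (distance of any of apple, lemon, spice_red, spice_green from where it was at the start of the episode above 0.03 m).
It also fails if it takes over 58 s, if anything falls off the work surface, if the arm or the gripper's body presses on something with over 40 N, if the wrist force passes 120 N, or if a joint passes its speed limit or range.

## Robot

A 6-joint arm with a two-finger parallel gripper is mounted at the origin on a cart in front of the work surface, level with it; the furniture and walls round the work are solid. World frame = base frame: x ahead of the robot, y to its left, z up, the work surface at z = 0. Lengths are in m, angles in rad, forces in N, time in s.
With the tool pointing down it reaches from about 0.325 to 1 m from the base axis. Payload 5.1 kg.
Tool frame: the origin (TCP) lies at the centre of the arm's flange, where the gripper is bolted on; the fingertips stand arm.finger_overhang ahead of it and the grasp point (between the pads) lies 155 mm ahead of it (arm.finger_overhang is the distance from the TCP to the fingertips, in m); z points along the fingers, y is the direction in which the jaws open and shut (so a half turn about z gives the same grasp; the last joint's range is limited). The gripper opens to 85 mm and grips with 20 to 120 N. Pads are 22 mm wide; open, the fingers measure 114 mm over their backs; the gripper's body (76 mm by 85 mm) begins 54 mm behind the grasp point. The pads swing forward as they close: fully open they stand 13 mm farther back than shut.
Start: joints at [-1.204, 0.124, 1.65, -0, 1.367, -0.083], TCP at [0.283, -0.585, 0.405] pointing down, gripper open.
Joint ranges: [-2.61, 2.61], [-1.02, 2.33], [0.03, 2.71], [-1.35, 4.49], [0.32, 2.68], [-2.91, 2.91]. Speed limits (rad/s): [2.57, 2.57, 3.14, 3.14, 3.14, 3.14].

## Interface

Orientations are given as a rotation vector (axis times angle).
In Python, from station import arm, imaging gives the robot as it stands.
- The arm moves only by the tool apply_moves, never from a script. Its arguments are lists of equal length, an entry for each row: "xyz": the shift along the tool's x, y, z in mm, a list of three; "dr": the turn, a rotation vector about the tool's x, y, z in rad, a list of three; "grip": the closure, from -1 (fully open) to 1 (shut). A call has 1 to 20 rows; each row is the pose to reach, as a shift and turn from the pose commanded when the call began, along the tool's axes at that moment; what a row does not reach only later rows make up. A row lasts 1/8 s, in which the tool goes at most 62.5 mm and 10.7 degrees, less where a joint would pass 70% of its speed; a pose out of reach is approached as far as the arm can. A call with a gripper value outside its range is refused whole. The fingers move at their own pace and stop on an object; "force" is the grip in N (left out, the last holds). Time passes only in rows, so rows that repeat a pose let the fingers close. It gives the time, the measured TCP pose, the force and the opening at its end, in the units of the state.
- arm.sense(): the state, without advancing time (a new reading comes with each control period).
- imaging.read_camera(name): name is "scene" or "top"; returns (picture, depth): 420x560x3 uint8, red, green, blue; 420x560 float32, m along the optical axis (not along the pixel's ray), 0 where there is no reading.
- imaging.calibration(name): a dict with "fov_y" (degrees; the focal length in pixels is half the picture's height over the tangent of half this angle, whatever the lens; pixels are square), "cx", "cy" (the principal point, pixels), "R" (3x3) and "t" (3): a world point X has camera coordinates R X + t. Camera axes: x right, y down, z forward; pixel columns grow to the right and rows downward; lengths in m; the calibration is good to about 2 mm. A picture is of the moment at which its call begins. calibration takes no time and is no camera call.
- arm.job_done(): hands the job in, once; it reports no verdict.
The state is a dict: "time_s": time; "joint_positions": joint angles; "qvel": joint speeds; "tau": joint torques, N m; "tool_pos": TCP position; "tool_rot": TCP orientation; "ft_force": force on the tool from outside, world axes, zero at the start; "ft_torque": the same for the moment, N m; "width": finger opening in m.
Only numpy, scipy, OpenCV 4.12 (cv2) and the standard library are available. Lean on these libraries where they do the work, as an engineer would, in place of code of your own. Each camera call takes 0.05 s, during which the arm holds its last target.

## Working session

There is one attempt and no reset: what is moved stays moved. The work goes in short steps, Python scripts to look and compute and a tool call to move; the robot and the scene stay as the last step left them, time stands still between calls to the robot, and variables do not carry over. Pictures are saved under pics/ and viewed, and the job is handed in when it is done.

Besides the shell and the picture viewer there is one more tool, called after "Request:" as name(argument=value, ...) on one line, values as JSON. apply_moves: Moves the arm, as the interface text tells. Its arguments: {"type":"object","properties":{"xyz":{"type":"array"},"dr":{"type":"array"},"grip":{"type":"array"},"force":{"type":"number"}},"required":["xyz","dr","grip"]}

```bash
mkdir -p pics; ls
cat > h.py <<'E'
import numpy as np, cv2
from station import arm, imaging
def cam(n):
    p,d=imaging.read_camera(n); return p,d
def K(n):
    c=imaging.calibration(n); f=210/np.tan(np.radians(c['fov_y'])/2)
    return f,c['cx'],c['cy'],np.array(c['R']),np.array(c['t'])
def cloud(n,d):
    f,cx,cy,R,t=K(n); v,u=np.mgrid[0:420,0:560]
    X=np.stack([(u-cx)/f*d,(v-cy)/f*d,d],-1)
    return (X-t)@R
E
python3 - <<'E'
from h import *
s=arm.sense(); print(s, arm.finger_overhang)
for n in ['scene','top']:
    p,d=cam(n); np.savez(f'{n}0.npz',p=p,d=d)
    cv2.imwrite(f'pics/{n}0.png',cv2.resize(p[:,:,::-1],(784,588),interpolation=cv2.INTER_CUBIC))
    print(imaging.calibration(n))
E
```

```text
pics
{'time_s': 0.0, 'joint_positions': array([-1.20359113e+00,  1.24515599e-01,  1.65167793e+00, -3.65510123e-05,
        1.36752510e+00, -8.26110664e-02]), 'qvel': array([ 7.22872783e-04, -3.26189942e-05,  6.28845290e-04, -4.91214720e-04,
        1.46189744e-03, -2.82938718e-04]), 'tau': array([-2.72722900e-03, -4.23621762e+01, -3.65449762e+01, -1.68193719e-04,
        7.16512193e-03,  3.17100807e-05]), 'tool_pos': array([ 0.28249317, -0.58512352,  0.40344353]), 'tool_rot': array([-3.06042121e+00, -7.00171105e-01,  5.28892113e-04]), 'ft_force': array([ 0.70626152, -0.36992442,  0.21907249]), 'ft_torque': array([-0.03894909, -0.02077511, -0.01842506]), 'width': 0.08560353087416221} 0.1734
{'fov_y': 50.206479906428946, 'cx': 279.48145708664197, 'cy': 208.51650656723365, 'R': array([[-0.54541608, -0.83815419,  0.00434153],
       [-0.65210553,  0.42108219, -0.6304349 ],
       [ 0.52657351, -0.34668047, -0.77622998]]), 't': array([0.31178038, 0.43389557, 1.28682735])}
{'fov_y': 51.380097524714984, 'cx': 274.41841840550666, 'cy': 211.46358424328898, 'R': array([[ 0.01185216, -0.99990767, -0.00664602],
       [-0.99746731, -0.01135654, -0.07021388],
       [ 0.07013192,  0.00746137, -0.99750982]]), 't': array([0.00572124, 0.54916344, 1.47721541])}
```

View pics/scene0.png

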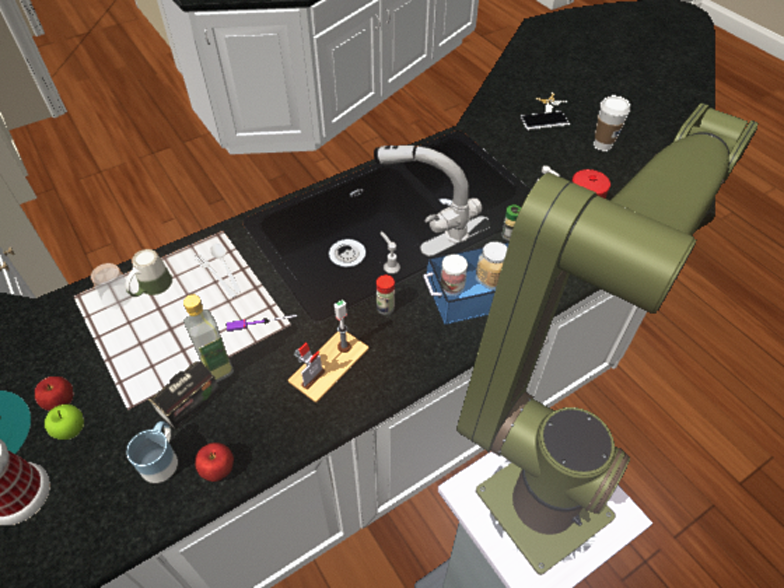

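View pics/top0.png

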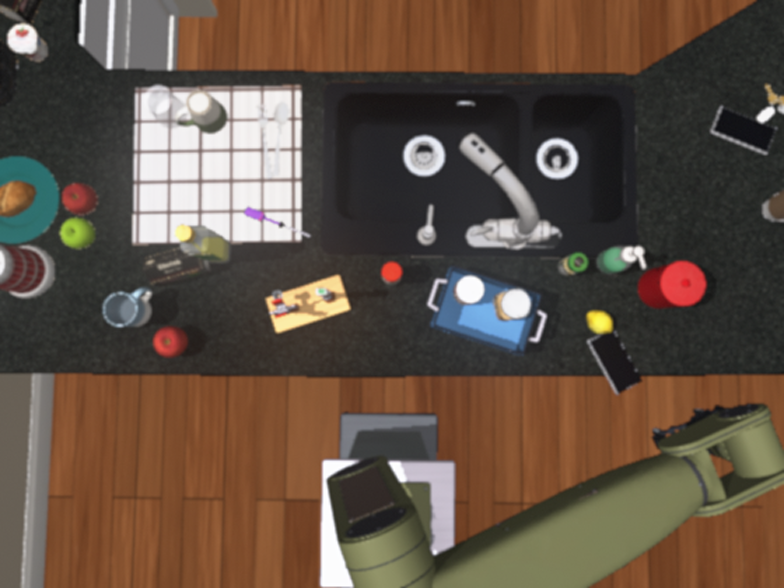

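The rest with clip and thermometer is at (310,303) in the top view. The pan is at (487,310) and the jars are on its far side. I'll measure from masks and depth.

Run:
```python
from h import *
for n,(x0,x1,y0,y1) in {'top':(185,395,175,265),'scene':(195,375,160,295)}.items():
    z=np.load(n+'0.npz');p,d=z['p'],z['d']
    c=p[y0:y1,x0:x1,::-1]; k=min(800/c.shape[1],600/c.shape[0]);
    cv2.imwrite(f'pics/{n}0z.png',cv2.resize(c,None,fx=k,fy=k,interpolation=cv2.INTER_CUBIC)); print(n,k)
z=np.load('top0.npz');p,d=z['p'],z['d']; X=cloud('top',d)
hsv=cv2.cvtColor(p,cv2.COLOR_RGB2HSV)
def rect(m,name):
    P=X[m][:,:2].astype(np.float32)*1000
    r=cv2.minAreaRect(P); print(name,m.sum(),r, 'z',np.percentile(X[m][:,2],[5,50,95]).round(3))
sub=np.zeros((420,560),bool); sub[190:260,300:400]=1
blue=sub&(hsv[...,0]>95)&(hsv[...,0]<125)&(hsv[...,1]>90)
rect(blue,'pan all'); rect(blue&(X[...,2]>0.083)&(X[...,2]<0.096),'rim')
sub=np.zeros((420,560),bool); sub[190:245,185:255]=1
wood=sub&(hsv[...,0]>10)&(hsv[...,0]<28)&(hsv[...,1]>80)&(hsv[...,2]>110)&(abs(X[...,2]-.012)<.006)
rect(wood,'rest')
# table height
print('table',np.median(X[235:255,260:300,2]))
```

```text
top 3.8095238095238093
scene 4.444444444444445
pan all 1939 ((522.1961669921875, -176.92562866210938), (342.87835693359375, 182.6622314453125), 85.65863037109375) z [0.001 0.007 0.088]
rim 107 ((514.8099975585938, -225.98806762695312), (217.4144287109375, 145.77598571777344), 72.64892578125) z [0.085 0.091 0.095]
rest 1052 ((530.1865844726562, 201.72496032714844), (96.1605224609375, 192.3323211669922), 18.336503982543945) z [0.008 0.013 0.017]
table 0.001538827565379978
```

View pics/top0z.png

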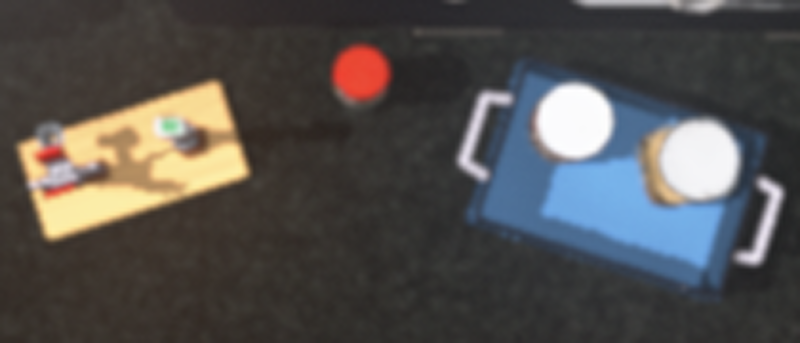

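View pics/scene0z.png

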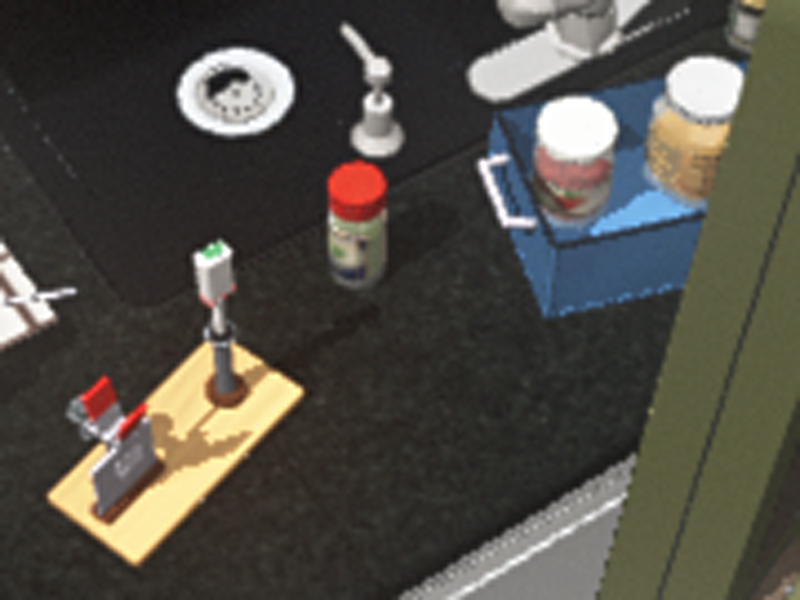

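Run:
```python
from h import *
c0=np.array([.5302,.2017]); a=np.radians(18.34); Rr=np.array([[np.cos(a),np.sin(a)],[-np.sin(a),np.cos(a)]])
for n,(u0,u1,v0,v1) in {'top':(186,262,190,245),'scene':(200,265,210,290)}.items():
    z=np.load(n+'0.npz');p,d=z['p'],z['d'];X=cloud(n,d)
    L=X.copy(); L[...,:2]=(X[...,:2]-c0)@Rr.T; L=L*1000
    hsv=cv2.cvtColor(p,cv2.COLOR_RGB2HSV)
    m=np.zeros((420,560),bool); m[v0:v1,u0:u1]=1; m&=(d>0)&(X[...,2]>0.03)
    red=m&((hsv[...,0]<8)|(hsv[...,0]>172))&(hsv[...,1]>130)&(X[...,2]>.08)
    green=m&(hsv[...,0]>45)&(hsv[...,0]<80)&(hsv[...,1]>90)
    print(n,'red n',red.sum(),'green',green.sum())
    for q in L[red]: print(q.round(0),end=' ')
    print('\ngreen',np.median(L[green],0)); print(L[green].round(0).tolist())
    hi=m&(X[...,2]>.135)&(abs(L[...,1]+55)<25)
    print('handle all',L[hi].round(0).tolist())
    cl=m&(L[...,1]>10)&~red
    print('clip other'); print(*[tuple(q.round(0).astype(int))+tuple(p[m&(L[...,1]>10)&~red][i]) for i,q in enumerate(L[cl])],sep='\n') if n=='top' else None
for n,b in {'top':(60,45,186,192),'scene':(70,85,200,205)}.items():
    w,h,u,v=b; p=np.load(n+'0.npz')['p'][v:v+h,u:u+w,::-1]; k=min(800//w,600//h)
    cv2.imwrite(f'pics/{n}0zz.png',cv2.resize(p,None,fx=k,fy=k,interpolation=cv2.INTER_NEAREST))
```

```text
top red n 26 green 0
[ 19.  56. 126.] [ 18.  53. 126.] [ 17.  50. 128.] [ 16.  46. 131.] [ 15.  43. 131.] [ 17.  61. 122.] [ 15.  56. 132.] [ 14.  53. 131.] [ 14.  51. 123.] [ 13.  48. 126.] [ 13.  46. 116.] [ 12.  43. 117.] [ 14.  61. 129.] [ 14.  59. 120.] [ 13.  56. 121.] [ 12.  53. 117.] [ 11.  51. 114.] [ 11.  61. 114.] [-15.  54. 124.] [-16.  51. 121.] [-18.  47. 129.] [-19.  43. 133.] [-14.  65. 115.] [-16.  60. 127.] [-17.  57. 126.] [-18.  54. 128.] 
green [nan nan nan]
[]
handle all [[7.0, -48.0, 188.0], [6.0, -51.0, 191.0], [5.0, -54.0, 188.0], [4.0, -57.0, 193.0], [4.0, -59.0, 186.0], [3.0, -62.0, 186.0], [2.0, -65.0, 181.0], [1.0, -68.0, 182.0], [5.0, -47.0, 185.0], [4.0, -50.0, 183.0], [3.0, -53.0, 186.0], [2.0, -56.0, 187.0], [1.0, -59.0, 186.0], [0.0, -61.0, 184.0], [-1.0, -64.0, 183.0], [-2.0, -67.0, 184.0], [-0.0, -68.0, 161.0], [1.0, -46.0, 191.0], [1.0, -49.0, 183.0], [-0.0, -52.0, 188.0], [-1.0, -55.0, 188.0], [-2.0, -58.0, 190.0], [-3.0, -61.0, 189.0], [-4.0, -63.0, 184.0], [-5.0, -66.0, 184.0], [-3.0, -67.0, 160.0], [-1.0, -45.0, 181.0], [-2.0, -48.0, 185.0], [
[... 15343 characters left out ...]
39.0, 159.0], [-1.0, -41.0, 160.0], [-3.0, -43.0, 160.0], [-5.0, -46.0, 158.0], [-4.0, -51.0, 152.0], [-6.0, -53.0, 151.0], [-6.0, -57.0, 148.0], [-7.0, -61.0, 145.0], [10.0, -43.0, 143.0], [6.0, -42.0, 148.0], [-0.0, -41.0, 154.0], [-4.0, -42.0, 155.0], [-5.0, -45.0, 153.0], [-6.0, -48.0, 152.0], [-6.0, -53.0, 147.0], [-9.0, -54.0, 147.0], [-7.0, -60.0, 140.0], [6.0, -42.0, 143.0], [-1.0, -40.0, 151.0], [0.0, -45.0, 144.0], [-5.0, -45.0, 148.0], [-3.0, -51.0, 141.0], [-4.0, -54.0, 139.0], [-7.0, -56.0, 140.0], [2.0, -43.0, 140.0], [-0.0, -44.0, 140.0], [-3.0, -46.0, 140.0], [-4.0, -49.0, 138.0], [-3.0, -45.0, 136.0]]
  return _methods._mean(a, axis=axis, dtype=dtype,
  ret = um.true_divide(
```

View pics/top0zz.png

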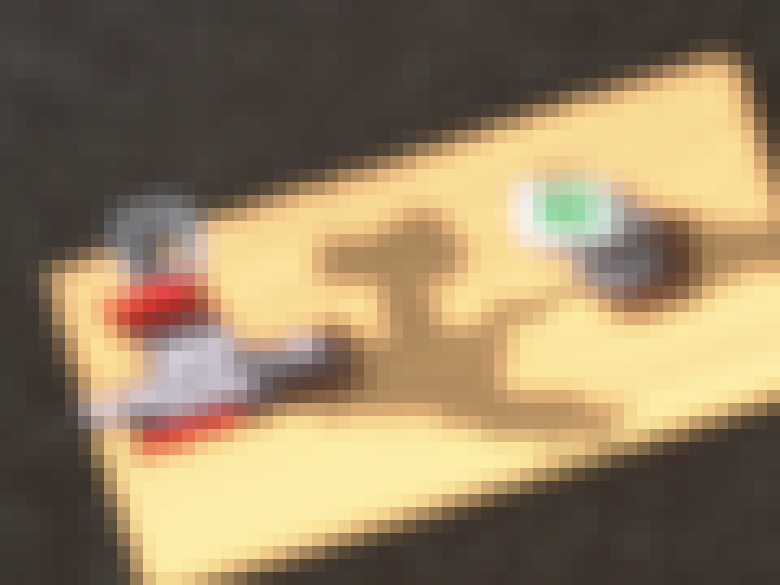

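View pics/scene0zz.png

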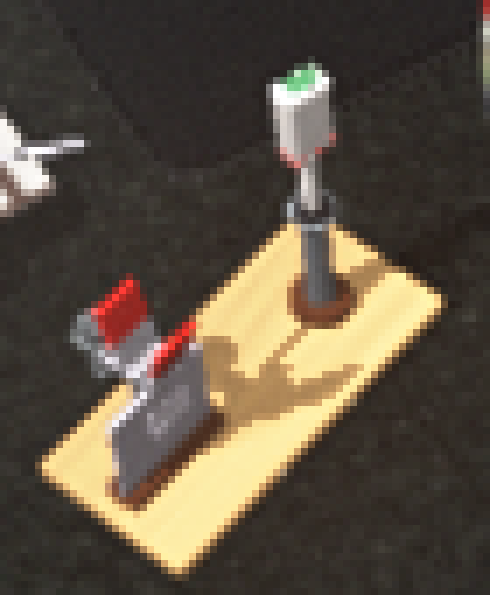

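The clip sits at rest-frame (0,54), pivot about 88 mm up, with its sleeve towards +x of the rest. The thermometer's 16 mm thickness lies along the rest's x. I'll write a move planner, then hover over the clip.

```bash
cat >> h.py <<'E'
from scipy.spatial.transform import Rotation as Ro
def plan(xyz,yaw_y_deg,cmd=None):
    """shift (mm, tool axes) and turn about tool z to reach TCP xyz with tool y at world yaw, pointing down"""
    s=arm.sense(); R=Ro.from_rotvec(s['tool_rot']); p=s['tool_pos']
    ty=R.as_matrix()[:,1]; y0=np.degrees(np.arctan2(ty[1],ty[0]))
    dw=(np.array(xyz)-p)*1000
    y=np.radians(yaw_y_deg); Rt=np.column_stack([[-np.sin(y),np.cos(y),0],[np.cos(y),np.sin(y),0],[0,0,-1]])
    Rt[:,0]=np.cross(Rt[:,1],Rt[:,2])
    print('pos',p.round(4),'yaw_y',y0.round(2),'shift tool mm',R.inv().apply(dw).round(1),'dr',(R.inv()*Ro.from_matrix(Rt)).as_rotvec().round(4),'ft',s['ft_force'].round(2),'w',s['width'],'t',s['time_s'])
E
python3 -c "
from h import *
plan([.5127,.2528,.36],18.34)"
```

```text
pos [ 0.2825 -0.5851  0.4036] yaw_y -64.23 shift tool mm [ 571.6 -654.4   44.9] dr [-1.4000e-03 -1.5000e-03 -1.4411e+00] ft [-0.35 -0.44 -0.58] w 0.08595158520957738 t 0.1
```

Request:
apply_moves(xyz=[[32,-36,0],[64,-73,0],[95,-109,0],[127,-145,0],[159,-182,0],[191,-218,0],[222,-255,0],[254,-291,0],[286,-327,0],[318,-364,0],[349,-400,0],[381,-436,0],[413,-473,0],[445,-509,0],[476,-545,0],[508,-582,0],[540,-618,0],[572,-654,0],[572,-654,0]], dr=[[0,0,-0.08],[0,0,-0.16],[0,0,-0.24],[0,0,-0.32],[0,0,-0.4],[0,0,-0.48],[0,0,-0.56],[0,0,-0.64],[0,0,-0.72],[0,0,-0.8],[0,0,-0.88],[0,0,-0.96],[0,0,-1.04],[0,0,-1.12],[0,0,-1.2],[0,0,-1.28],[0,0,-1.36],[0,0,-1.44],[0,0,-1.44]], grip=[-1,-1,-1,-1,-1,-1,-1,-1,-1,-1,-1,-1,-1,-1,-1,-1,-1,-1,-1], force=35)

```text
time_s: 2.48
tool_pos: [0.5134, 0.2547, 0.4038]
tool_rot: [-1.835, -2.549, 0.002]
ft_force: [-0.4, -0.4, -0.7]
width: 0.0853
```

Run:
```python
from h import *
plan([.5127,.2528,.2715],18.34)
for n in ['scene','top']:
    p,d=cam(n); np.savez(f'{n}1.npz',p=p,d=d)
    cv2.imwrite(f'pics/{n}1.png',cv2.resize(p[:,:,::-1],(784,588),interpolation=cv2.INTER_CUBIC))
```

```text
pos [0.5134 0.2547 0.4038] yaw_y 18.5 shift tool mm [ -1.6  -1.1 132.3] dr [-0.0015 -0.0003  0.0027] ft [-0.45 -0.45 -0.72] w 0.08534345473258148 t 2.475
```

View pics/scene1.png

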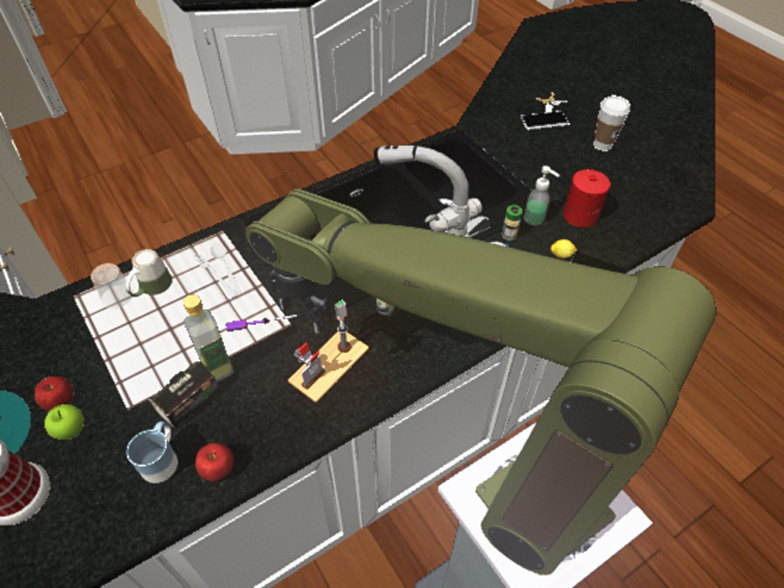

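View pics/top1.png

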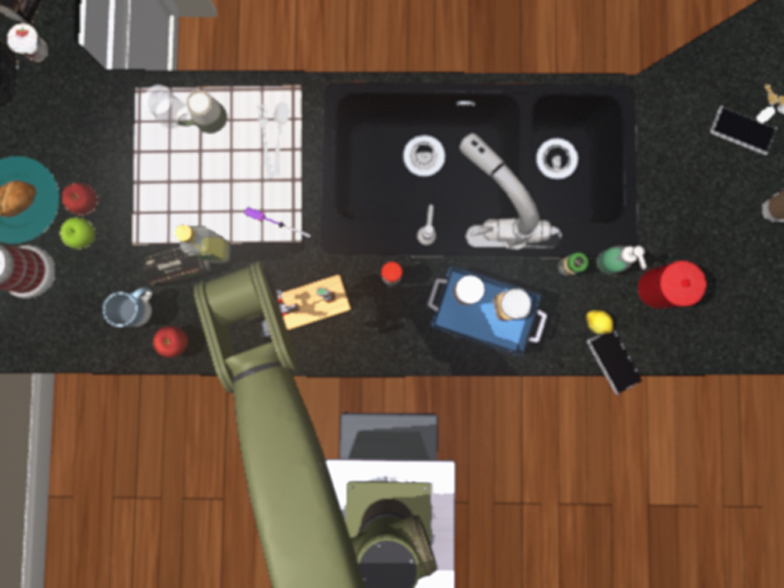

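Request:
apply_moves(xyz=[[-1.5,-1,25],[-1.5,-1,55],[-1.5,-1,85],[-1.5,-1,110],[-1.5,-1,122],[-1.5,-1,122],[-1.5,-1,122]], dr=[[0,0,0.003],[0,0,0.003],[0,0,0.003],[0,0,0.003],[0,0,0.003],[0,0,0.003],[0,0,0.003]], grip=[-1,-1,-1,-1,-1,-0.4,-0.3])

```text
time_s: 3.45
tool_pos: [0.5133, 0.2504, 0.2841]
tool_rot: [1.844, 2.542, 0.003]
ft_force: [1.2, 0.0, 0.3]
width: 0.0557
```

```bash
cat >> h.py <<'E'
def crop(n,tag,u,v,w,h):
    p,d=cam(n); np.savez(f'{n}{tag}.npz',p=p,d=d)
    k=min(800//w,600//h); cv2.imwrite(f'pics/{n}{tag}.png',cv2.resize(p[v:v+h,u:u+w,::-1],None,fx=k,fy=k,interpolation=cv2.INTER_CUBIC))
E
python3 - <<'E'
from h import *
plan([.5127,.2528,.2715],18.34)
crop('scene',2,170,170,130,130)
E
```

```text
pos [0.5133 0.2504 0.2841] yaw_y 18.08 shift tool mm [ 2.5  0.1 12.6] dr [ 0.0022 -0.     -0.0046] ft [1.24 0.02 0.26] w 0.055722692236633585 t 3.45
```

View pics/scene2.png

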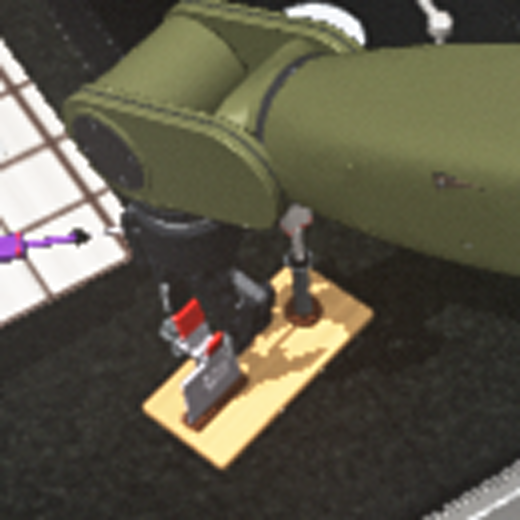

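Run:
```python
from h import *
f,cx,cy,R,t=K('scene')
def pr(X):
    q=R@X+t; return ((f*q[0]/q[2]+cx-170)*4).round(),((f*q[1]/q[2]+cy-170)*4).round()
s=arm.sense(); T=Ro.from_rotvec(s['tool_rot']).as_matrix(); p=s['tool_pos']
for k in (28,-28):
  for z in (.155,.165,.1734): print(k,z,pr(p+T@[0,k/1000,z]))
print('clip',pr(np.array([.5127,.2528,.088])),pr(np.array([.5127,.2528,.128])))
z=np.load('scene2.npz');X=cloud('scene',z['d'])
for (a,b) in [(165,290),(250,285),(262,295),(245,275)]: print(X[170+b//4,170+a//4].round(4), 'tool',(T.T@(X[170+b//4,170+a//4]-p)).round(4))
```

```text
28 0.155 (np.float64(179.0), np.float64(296.0))
28 0.165 (np.float64(180.0), np.float64(303.0))
28 0.1734 (np.float64(181.0), np.float64(309.0))
-28 0.155 (np.float64(232.0), np.float64(334.0))
-28 0.165 (np.float64(233.0), np.float64(342.0))
-28 0.1734 (np.float64(234.0), np.float64(348.0))
clip (np.float64(208.0), np.float64(347.0)) (np.float64(203.0), np.float64(318.0))
[0.5378 0.2704 0.1516] tool [0.0113 0.0291 0.1328]
[0.465  0.2328 0.2151] tool [-0.0019 -0.0517  0.0691]
[0.454  0.2291 0.2156] tool [-0.0019 -0.0633  0.0685]
[0.6175 0.1704 0.0014] tool [-0.1085  0.0734  0.2831]
```

Run:
```python
from h import *
p=np.load('scene2.npz')['p'][205:285,195:265,::-1]
p=cv2.convertScaleAbs(p,alpha=1.8,beta=20)
cv2.imwrite('pics/s2b.png',cv2.resize(p,None,fx=7,fy=7,interpolation=cv2.INTER_CUBIC))
z=np.load('scene2.npz');X=cloud('scene',z['d']);s=arm.sense(); T=Ro.from_rotvec(s['tool_rot']).as_matrix()
L=(X-s['tool_pos'])@T*1000
m=(abs(L[...,0])<25)&(abs(L[...,1])<75)&(L[...,2]>40)&(L[...,2]<172)&(z['d']>0)
v,u=np.nonzero(m)
for a,b in zip(v,u):
    if a%2==0 and b%2==0: print((b,a),L[a,b].round(),end=' ')
```

```text
(np.int64(202), np.int64(222)) [ 5. 62. 67.] (np.int64(200), np.int64(224)) [12. 64. 71.] (np.int64(202), np.int64(224)) [10. 57. 67.] (np.int64(200), np.int64(226)) [13. 65. 81.] (np.int64(202), np.int64(226)) [12. 56. 74.] (np.int64(202), np.int64(228)) [12. 58. 86.] (np.int64(204), np.int64(228)) [11. 50. 79.] (np.int64(230), np.int64(228)) [-19. -31.  41.] (np.int64(202), np.int64(230)) [13. 59. 96.] (np.int64(204), np.int64(230)) [ 9. 54. 95.] (np.int64(204), np.int64(232)) [ 12.  53. 101.] (np.int64(228), np.int64(232)) [ -6. -35.  45.] (np.int64(204), np.int64(234)) [ 13.  53. 111.] (np.int64(206), np.int64(234)) [  7.  52. 117.] (np.int64(226), np.int64(234)) [  4. -37.  41.] (np.int64(228), np.int64(234)) [ -3. -37.  49.] (np.int64(204), np.int64(236)) [ 14.  54. 120.] (np.int64(206), np.int64(236)) [ 12.  47. 117.] (np.int64(208), np.int64(236)) [  7.  44. 120.] (np.int64(222), np.int64(236)) [ 16. -32.  43.] (np.int64(224), np.int64(236)) [ 11. -36.  44.] (np.int64(226), np.int64(236)) [  3. -35.  53.] (np.int64(228), np.int64(236)) [ -4. -35.  61.] (np.int64(230), np.int6
[... 4259 characters left out ...]
int64(252)) [ 13. -63.  98.] (np.int64(234), np.int64(252)) [  2. -59. 114.] (np.int64(224), np.int64(254)) [  7. -17. 160.] (np.int64(226), np.int64(254)) [ 12. -33. 138.] (np.int64(228), np.int64(254)) [  6. -35. 144.] (np.int64(230), np.int64(254)) [ 11. -50. 122.] (np.int64(232), np.int64(254)) [ 12. -59. 113.] (np.int64(222), np.int64(256)) [ 16. -18. 158.] (np.int64(226), np.int64(256)) [ 11. -31. 152.] (np.int64(228), np.int64(256)) [  8. -36. 151.] (np.int64(230), np.int64(256)) [  3. -39. 155.] (np.int64(232), np.int64(256)) [ -5. -39. 163.] (np.int64(226), np.int64(258)) [  9. -27. 170.] (np.int64(228), np.int64(258)) [  8. -35. 163.] (np.int64(230), np.int64(258)) [  5. -40. 161.]
```

View pics/s2b.png

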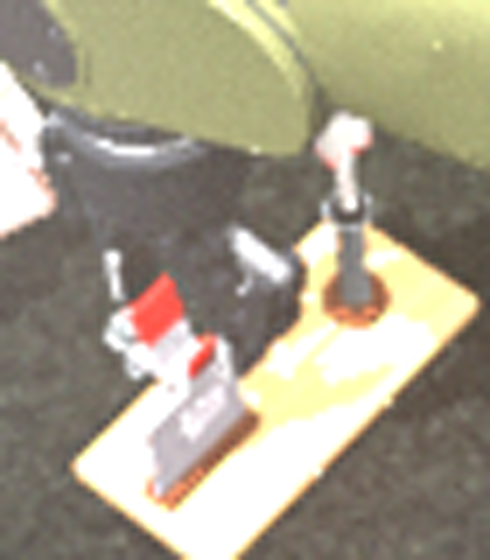

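Request:
apply_moves(xyz=[[3.5,0,6],[3.5,0,12.5],[3.5,0,12.5],[3.5,0,12.5],[3.5,0,12.5],[3.5,0,12.5],[3.5,0,12.5],[3.5,0,12.5],[3.5,0,12.5],[3.5,0,12.5]], dr=[[0,0,-0.003],[0,0,-0.003],[0,0,-0.003],[0,0,-0.003],[0,0,-0.003],[0,0,-0.003],[0,0,-0.003],[0,0,-0.003],[0,0,-0.003],[0,0,-0.003]], grip=[-0.3,-0.2,0,0.3,0.6,0.8,1,1,1,1], force=35)

```text
time_s: 4.75
tool_pos: [0.5118, 0.2539, 0.2702]
tool_rot: [-1.84, -2.546, 0.0]
ft_force: [0.3, 0.2, -0.5]
width: 0.0187
```

Run:
```python
from h import *
plan([.5127,.2528,.2715],18.34)
crop('scene',3,195,205,70,80)
```

```text
pos [0.5118 0.2539 0.2702] yaw_y 18.28 shift tool mm [-1.3  0.6 -1.3] dr [-0.0001  0.     -0.0011] ft [ 0.32  0.18 -0.5 ] w 0.018703585652168248 t 4.75
```

View pics/scene3.png

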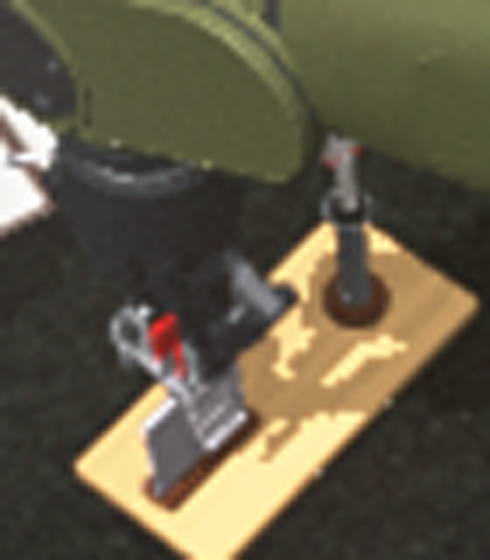

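The levers are squeezed to 18.7 mm and the jaws are open. I'll lift straight up and then measure the pan rim.

Request:
apply_moves(xyz=[[0,0,-8],[0,0,-20],[0,0,-40],[0,0,-65],[0,0,-95],[0,0,-125],[0,0,-150],[0,0,-165],[0,0,-170],[0,0,-170]], dr=[[0,0,0],[0,0,0],[0,0,0],[0,0,0],[0,0,0],[0,0,0],[0,0,0],[0,0,0],[0,0,0],[0,0,0]], grip=[1,1,1,1,1,1,1,1,1,1])

```text
time_s: 6.05
tool_pos: [0.5117, 0.2538, 0.44]
tool_rot: [-1.84, -2.546, 0.001]
ft_force: [0.3, 0.6, -0.1]
width: 0.0186
```

Run:
```python
from h import *
plan([.445,-.204,.44],-17.4)
crop('scene',4,170,140,130,130)
crop('top',4,290,180,120,80)
for f in ['top0','top1','top4']:
    z=np.load(f+'.npz');p,d=z['p'],z['d'];X=cloud('top',d);hsv=cv2.cvtColor(p,cv2.COLOR_RGB2HSV)
    m=np.zeros((420,560),bool); m[185:262,305:395]=1
    m&=(hsv[...,0]>95)&(hsv[...,0]<125)&(hsv[...,1]>90)&(X[...,2]>.082)&(X[...,2]<.1)
    P=X[m]; r=cv2.minAreaRect((P[:,:2]*1000).astype(np.float32)); print(f,r,np.median(P[:,2]))
    b=r[1]; a=np.radians(-17.5);R2=np.array([[np.cos(a),np.sin(a)],[-np.sin(a),np.cos(a)]])
    L=(P[:,:2]*1000-np.array(r[0]))@R2.T
    for nm,sel,(i,j) in [('near',(L[:,0]<-60)&(abs(L[:,1])<95),(1,0)),('far',(L[:,0]>60)&(abs(L[:,1])<95),(1,0)),('right',(L[:,1]<-95)&(abs(L[:,0])<60),(0,1)),('left',(L[:,1]>95)&(abs(L[:,0])<60),(0,1))]:
        Q=L[sel]
        if len(Q)>3: print(nm,len(Q),'off',np.median(Q[:,j]).round(1),'slope deg',np.degrees(np.polyfit(Q[:,i],Q[:,j],1)[0]).round(2))
```

```text
pos [0.5117 0.2538 0.44  ] yaw_y 18.28 shift tool mm [-413.8 -206.9    0. ] dr [-4.000e-04  1.000e-04  6.227e-01] ft [ 0.27  0.57 -0.06] w 0.018633301131000948 t 6.05
top0 ((514.81005859375, -225.98802185058594), (217.4144287109375, 145.77598571777344), 72.6489486694336) 0.09095784573296488
near 48 off -70.2 slope deg -0.45
right 20 off -107.8 slope deg 0.24
left 34 off 105.4 slope deg -0.24
top1 ((514.9775390625, -226.046875), (219.21482849121094, 143.05914306640625), 73.37696838378906) 0.09116778004584725
near 43 off -70.2 slope deg -0.42
right 16 off -107.9 slope deg 0.04
left 33 off 105.3 slope deg 0.05
top4 ((515.0030517578125, -226.52020263671875), (218.73870849609375, 144.31790161132812), 72.88719177246094) 0.09161588735580771
near 47 off -70.5 slope deg -0.38
right 19 off -107.3 slope deg -0.4
left 32 off 105.5 slope deg 0.18
```

View pics/scene4.png

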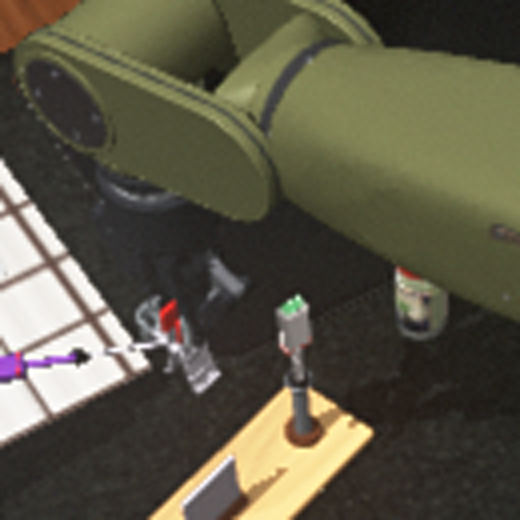

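View pics/top4.png

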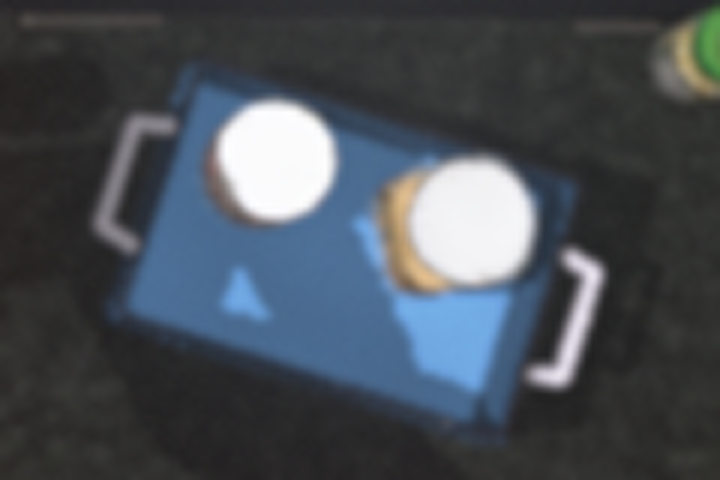

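Run:
```python
from h import *
z=np.load('scene4.npz');X=cloud('scene',z['d']);s=arm.sense(); T=Ro.from_rotvec(s['tool_rot']).as_matrix()
L=(X-s['tool_pos'])@T*1000
m=(abs(L[...,0])<22)&(abs(L[...,1])<60)&(L[...,2]>150)&(L[...,2]<235)&(z['d']>0)
v,u=np.nonzero(m)
for a,b in zip(v,u): print(L[a,b].round().astype(int).tolist(),z['p'][a,b].tolist(),end=' ')
plan([.4476,-.2058,.44],-17.6)
```

```text
[-6, 43, 179] [97, 99, 99] [0, 44, 178] [126, 128, 129] [-3, 43, 180] [143, 147, 150] [-2, 39, 176] [102, 105, 105] [2, 43, 180] [131, 136, 139] [-2, 43, 183] [103, 105, 106] [-2, 39, 181] [105, 106, 108] [11, 17, 150] [99, 101, 102] [7, 42, 178] [141, 145, 146] [6, 39, 177] [96, 96, 97] [2, 39, 181] [84, 85, 86] [-1, 38, 183] [105, 107, 109] [7, 23, 163] [132, 135, 137] [11, 13, 151] [145, 122, 122] [6, 7, 151] [118, 38, 35] [3, 6, 154] [111, 40, 35] [-1, 6, 157] [78, 43, 40] [8, 41, 182] [141, 146, 148] [6, 40, 183] [101, 103, 104] [1, 41, 189] [79, 80, 81] [1, 37, 185] [71, 71, 71] [-3, 37, 189] [109, 112, 114] [12, 13, 155] [152, 146, 147] [12, 8, 151] [194, 60, 56] [9, 7, 153] [126, 38, 33] [8, 5, 153] [112, 38, 34] [4, 5, 156] [112, 38, 34] [0, 6, 161] [107, 53, 51] [11, 33, 177] [164, 170, 174] [6, 36, 185] [108, 110, 110] [0, 40, 193] [62, 61, 60] [-2, 37, 193] [77, 78, 77] [12, 13, 159] [149, 148, 149] [11, 10, 158] [154, 63, 59] [11, 6, 155] [123, 39, 33] [8, 5, 157] [112, 35, 31] [4, 6, 162] [131, 40, 34] [11, 34, 182] [125, 128, 127] [9, 32, 183] [142, 145, 147] [6, 32, 1
[... 4368 characters left out ...]
[11, -9, 208] [175, 170, 177] [10, -12, 207] [167, 161, 168] [4, -10, 214] [120, 115, 119] [2, -11, 216] [112, 106, 107] [0, -13, 216] [140, 133, 139] [-2, -15, 217] [207, 201, 208] [-6, -15, 221] [210, 205, 211] [8, -9, 216] [123, 115, 118] [8, -13, 212] [118, 112, 114] [3, -12, 219] [138, 133, 136] [1, -14, 219] [163, 156, 162] [-1, -16, 219] [207, 199, 207] [11, -12, 215] [138, 133, 138] [6, -15, 218] [204, 198, 204] [4, -17, 218] [185, 178, 185] [10, -14, 220] [202, 195, 203] [7, -16, 221] [177, 171, 177] [15, -20, 214] [100, 94, 94] pos [0.5116 0.2538 0.4389] yaw_y 18.27 shift tool mm [-416.4 -204.9   -0.6] dr [-0.0021  0.0008  0.6261] ft [ 0.11 -0.03 -0.86] w 0.01865930297277172 t 6.15
```

Request:
apply_moves(xyz=[[-15,-7,0],[-45,-22,0],[-80,-40,0],[-120,-59,0],[-160,-79,0],[-200,-99,0],[-240,-118,0],[-280,-138,0],[-320,-158,0],[-355,-175,0],[-390,-192,0],[-408,-201,0],[-416,-205,0],[-416,-205,0],[-416,-205,0]], dr=[[0,0,0.02],[0,0,0.07],[0,0,0.12],[0,0,0.18],[0,0,0.24],[0,0,0.3],[0,0,0.36],[0,0,0.42],[0,0,0.48],[0,0,0.54],[0,0,0.59],[0,0,0.615],[0,0,0.626],[0,0,0.626],[0,0,0.626]], grip=[1,1,1,1,1,1,1,1,1,1,1,1,1,1,1])

```text
time_s: 8.02
tool_pos: [0.4476, -0.2049, 0.4401]
tool_rot: [-2.534, -1.856, -0.0]
ft_force: [0.5, 0.4, -1.1]
width: 0.0187
```

Run:
```python
from h import *
plan([.4476,-.2058,.287],-17.6)
crop('scene',5,260,120,160,120)
plan([.4476,-.2058,.287],-17.6)
```

```text
pos [ 0.4476 -0.2049  0.4401] yaw_y -17.54 shift tool mm [ -0.9   0.4 153.1] dr [-0.0003 -0.0003  0.001 ] ft [ 0.49  0.38 -1.11] w 0.01874077318076409 t 8.025
pos [ 0.4476 -0.2047  0.4401] yaw_y -17.53 shift tool mm [ -1.1   0.3 153.1] dr [-0.0001 -0.0002  0.0013] ft [-0.43 -0.15 -0.54] w 0.01828380012787824 t 8.075
```

View pics/scene5.png

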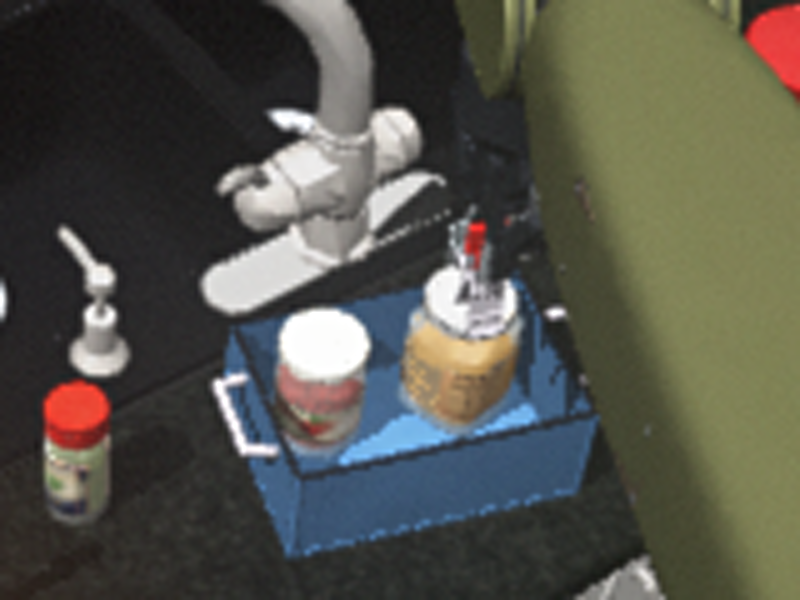

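Run:
```python
from h import *
z=np.load('scene5.npz');p,d=z['p'],z['d'];X=cloud('scene',d)
o=np.array([.4476,-.2058]);a=np.radians(-17.6);R2=np.array([[np.cos(a),np.sin(a)],[-np.sin(a),np.cos(a)]])
L=X.copy();L[...,:2]=(X[...,:2]-o)@R2.T;L*=1000
# ray-cast: front face of near wall upper boundary. For columns, find blue wall pixels, top row
hsv=cv2.cvtColor(p,cv2.COLOR_RGB2HSV)
bl=(hsv[...,0]>95)&(hsv[...,0]<125)&(hsv[...,1]>90)
m=bl&(abs(L[...,0])<15)&(abs(L[...,1])<100)&(L[...,2]>20)
fa=m&(L[...,2]<80); print('front face x',np.median(L[fa],0),np.polyfit(L[fa][:,1],L[fa][:,0],1))
ri=m&(L[...,2]>84); print('rim',ri.sum(),np.median(L[ri],0),np.percentile(L[ri][:,2],[10,50,90,98]),np.percentile(L[ri][:,0],[10,50,90]))
# wall y extents
w=bl&(abs(L[...,0])<12)&(L[...,2]>20)&(L[...,2]<90); print('y ext',np.percentile(L[w][:,1],[0.5,2,98,99.5]))
```

```text
front face x [-1.04298048 -0.66732675 50.50442533] [-0.00236044 -1.1204282 ]
rim 40 [-0.61813059  9.68858036 88.13081689] [84.23526665 88.13081689 91.01254554 92.78505104] [-4.34038501 -0.61813059  2.08514504]
y ext [-105.3235822  -103.13238443  111.91740652  113.10312335]
```

Request:
apply_moves(xyz=[[-1,0.8,15],[-1,0.8,40],[-1,0.8,70],[-1,0.8,95],[-1,0.8,110],[-1,0.8,120],[-1,0.8,126],[-1,0.8,126]], dr=[[0,0,0],[0,0,0],[0,0,0],[0,0,0],[0,0,0],[0,0,0],[0,0,0],[0,0,0]], grip=[1,1,1,1,1,1,1,1])

```text
time_s: 9.07
tool_pos: [0.4481, -0.2067, 0.3143]
tool_rot: [2.535, 1.856, 0.0]
ft_force: [0.2, -0.4, -0.7]
width: 0.0187
```

Run:
```python
from h import *
plan([.4481,-.206,.287],-17.6)
crop('scene',6,330,165,80,60)
z=np.load('scene6.npz');p,d=z['p'],z['d'];X=cloud('scene',d)
o=np.array([.4476,-.2058]);a=np.radians(-17.6);R2=np.array([[np.cos(a),np.sin(a)],[-np.sin(a),np.cos(a)]])
L=X.copy();L[...,:2]=(X[...,:2]-o)@R2.T;L*=1000
hsv=cv2.cvtColor(p,cv2.COLOR_RGB2HSV)
g=(hsv[...,1]<60)&(hsv[...,2]>60)&(abs(L[...,1])<30)&(abs(L[...,0])<60)&(L[...,2]<118)&(L[...,2]>70)
v,u=np.nonzero(g)
print([(*L[b,c].round().astype(int).tolist(),int(p[b,c,0])) for b,c in zip(v,u)])
```

```text
pos [ 0.4481 -0.2067  0.3143] yaw_y -17.59 shift tool mm [ 0.6 -0.3 27.3] dr [0.0002 0.     0.0002] ft [ 0.19 -0.39 -0.74] w 0.018714257199005806 t 9.075
[(45, 4, 109, 109), (38, 7, 112, 106), (39, 6, 105, 115), (39, 2, 105, 111), (33, 5, 107, 102), (7, 12, 113, 134), (8, 8, 111, 97), (12, 9, 101, 87), (11, 5, 101, 99), (-5, -1, 117, 126), (-6, -4, 117, 122), (-7, -11, 116, 150), (-7, 7, 117, 167), (-8, 4, 117, 161), (-8, -3, 115, 164), (-10, -10, 115, 151), (-6, 10, 111, 179), (-8, 7, 113, 166), (-10, 5, 115, 166), (-10, 1, 114, 168), (-6, -6, 106, 173), (-9, -8, 109, 175), (-6, -13, 105, 159), (-10, 11, 112, 176), (-11, 8, 112, 170), (-11, 4, 110, 173), (-10, 0, 108, 193), (-7, -6, 102, 213), (-11, -7, 107, 208), (-11, -11, 106, 169), (-11, 11, 108, 195), (-11, 7, 106, 204), (-13, 5, 107, 197), (-13, 1, 106, 162), (-11, -4, 103, 149), (-10, -8, 100, 151), (-8, -13, 96, 104), (-5, 10, 94, 65), (-8, 8, 97, 158), (-14, 8, 104, 145), (-13, 4, 102, 171), (-14, 1, 102, 173), (-13, -3, 100, 201), (-14, -7, 99, 215), (-11, -12, 94, 138), (-3, 24, 91, 49), (-12, 10, 97, 233), (-13, 7, 97, 219), (-15, 4, 99, 227), (-16, 1, 99, 224), (-12, -5, 93, 230), (-15, -7, 96, 230), (-14, -11, 93, 204), (-14, 10, 94, 243), (-17, 9, 98, 244), (-14, 3, 92, 243), (-14, -1, 91, 155), (-3, -11, 74, 97), (-2, -15, 72, 83)]
```

View pics/scene6.png

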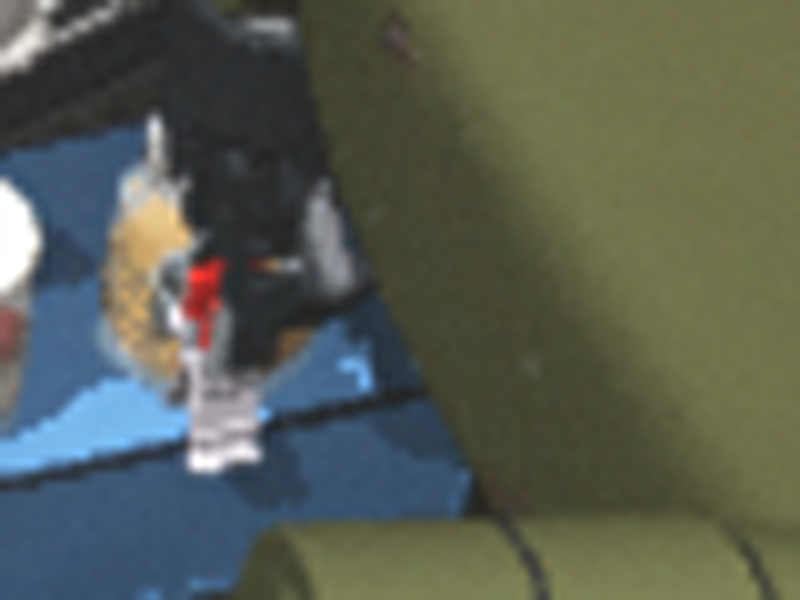

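Request:
apply_moves(xyz=[[0.5,0,6],[0.5,0,12],[0.5,0,17],[0.5,0,21],[0.5,0,24],[0.5,0,26],[0.5,0,26],[0.5,0,26]], dr=[[0,0,0],[0,0,0],[0,0,0],[0,0,0],[0,0,0],[0,0,0],[0,0,0],[0,0,0]], grip=[1,1,1,1,1,1,1,1])

```text
time_s: 10.12
tool_pos: [0.4483, -0.2062, 0.2884]
tool_rot: [2.535, 1.855, 0.0]
ft_force: [0.9, -0.7, -0.3]
width: 0.0184
```

Run:
```python
from h import *
plan([.4481,-.206,.287],-17.6)
crop('scene',7,330,165,80,60)
```

```text
pos [ 0.4483 -0.2062  0.2884] yaw_y -17.59 shift tool mm [ 0.1 -0.2  1.4] dr [0.0003 0.     0.0001] ft [ 0.87 -0.7  -0.26] w 0.018430623070949694 t 10.125
```

View pics/scene7.png

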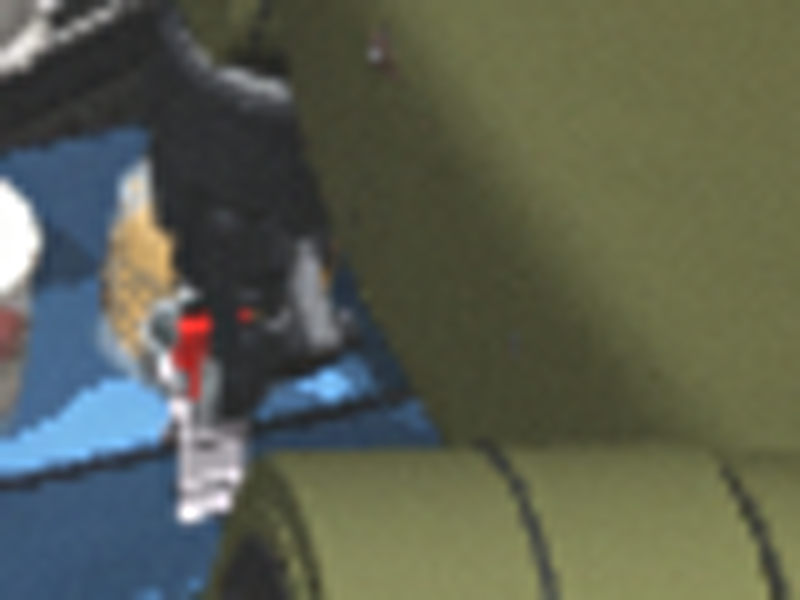

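Request:
apply_moves(xyz=[[0,0,0.5],[0,0,1],[0,0,1.5],[0,0,2],[0,0,2],[0,0,2],[0,0,2]], dr=[[0,0,0],[0,0,0],[0,0,0],[0,0,0],[0,0,0],[0,0,0],[0,0,0]], grip=[0.5,0.4,0.25,0.1,-0.05,-0.2,-0.3])

```text
time_s: 11.05
tool_pos: [0.4483, -0.2062, 0.2865]
tool_rot: [2.535, 1.855, 0.0]
ft_force: [0.9, 1.3, -1.0]
width: 0.0555
```

Run:
```python
from h import *
plan([.4481,-.206,.287],-17.6)
crop('scene',8,330,165,80,60)
```

```text
pos [ 0.4483 -0.2062  0.2865] yaw_y -17.59 shift tool mm [ 0.1 -0.3 -0.5] dr [0.0006 0.0001 0.0002] ft [ 0.89  1.29 -1.03] w 0.055519481197050864 t 11.05
```

View pics/scene8.png

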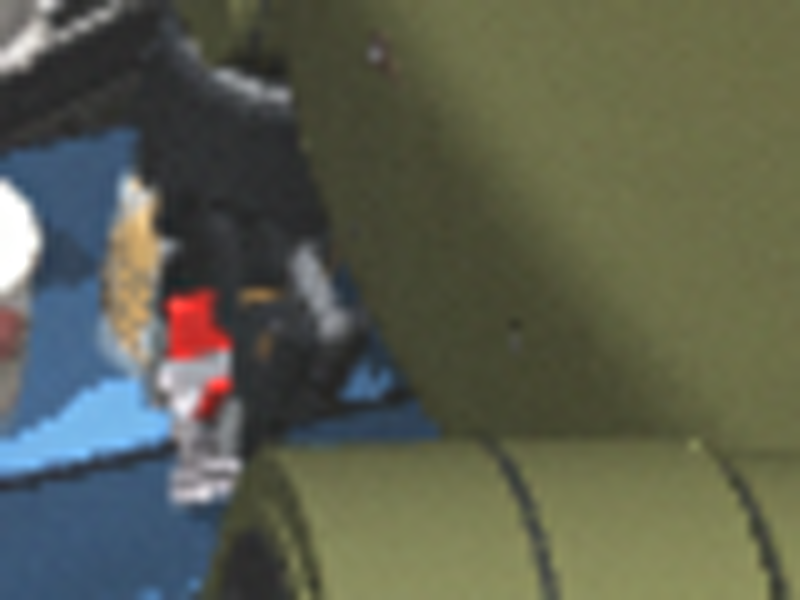

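Request:
apply_moves(xyz=[[0,0,-10],[0,0,-35],[0,0,-70],[0,0,-110],[0,0,-150],[0,0,-170],[40,10,-173],[80,20,-173],[120,30,-173],[160,40,-173],[200,50,-173],[240,60,-173],[240,60,-173]], dr=[[0,0,0],[0,0,0],[0,0,0],[0,0,0],[0,0,0],[0,0,0],[0,0,-0.1],[0,0,-0.2],[0,0,-0.3],[0,0,-0.4],[0,0,-0.5],[0,0,-0.6],[0,0,-0.6]], grip=[-0.3,-0.3,-0.3,-0.3,-0.3,-0.3,-0.3,-0.3,-0.3,-0.3,-0.3,-0.3,-0.3])

```text
time_s: 12.72
tool_pos: [0.5786, 0.0064, 0.4581]
tool_rot: [-1.868, -2.524, 0.001]
ft_force: [1.3, 0.2, 0.2]
width: 0.0553
```

Run:
```python
from h import *
plan([.5469,.1483,.46],18.34)
crop('scene',9,290,150,120,100)
crop('top',9,185,175,215,90)
crop('scene','9b',195,205,80,80)
```

```text
pos [0.5786 0.0064 0.4581] yaw_y 16.98 shift tool mm [145.   11.1  -1.8] dr [-0.0017 -0.001  -0.0238] ft [1.29 0.19 0.2 ] w 0.055305681430862584 t 12.725
```

View pics/scene9.png

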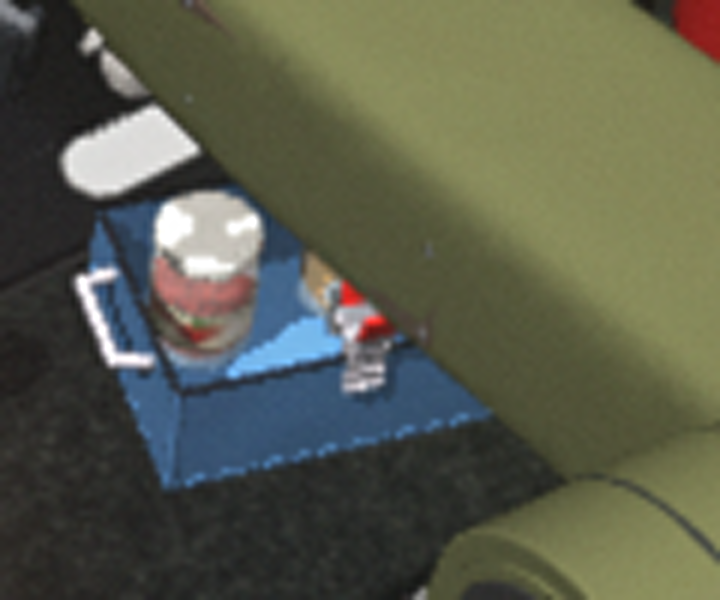

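View pics/top9.png

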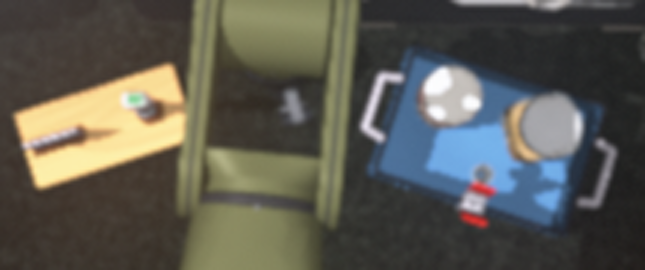

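View pics/scene9b.png

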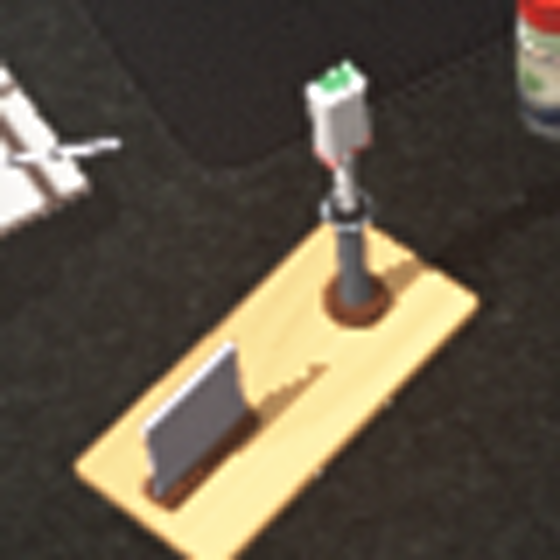

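Run:
```python
from h import *
for f in ['top0','top9','scene9b','scene9','scene0']:
    n=f[:3]=='top' and 'top' or 'scene'
    z=np.load(f+'.npz');p,d=z['p'],z['d'];X=cloud(n,d)
    m=(np.hypot(X[...,0]-.547,X[...,1]-.148)<.03)&(X[...,2]>.178)&(X[...,2]<.2)
    if m.sum()<10: print(f,m.sum()); continue
    P=X[m]; r=cv2.minAreaRect((P[:,:2]*1000).astype(np.float32)); C=np.cov(P[:,:2].T); w,V=np.linalg.eigh(C)
    print(f,m.sum(),r,'mean',P.mean(0).round(4),'long axis',np.degrees(np.arctan2(V[1,1],V[0,1])).round(1),(np.sqrt(w*12)*1000).round(1))
    # lateral by height for lean
    for lo,hi in ((.14,.16),(.16,.178)):
        m2=(np.hypot(X[...,0]-.547,X[...,1]-.148)<.03)&(X[...,2]>lo)&(X[...,2]<hi); print('  ',lo,m2.sum(),X[m2].mean(0).round(4))
    m3=(np.hypot(X[...,0]-.547,X[...,1]-.148)<.03)&(X[...,2]>.083)&(X[...,2]<.1); 
    print('  funnel',m3.sum(),X[m3].mean(0).round(4), X[m3].min(0).round(4),X[m3].max(0).round(4))
# clip in pan frame
o=np.array([.4480,-.2059]);a=np.radians(-17.6);R2=np.array([[np.cos(a),np.sin(a)],[-np.sin(a),np.cos(a)]])
for f in ['top9','scene9','scene9b']:
    n=f[:3]=='top' and 'top' or 'scene'
    z=np.load(f+'.npz');p,d=z['p'],z['d'];X=cloud(n,d);L=X.copy();L[...,:2]=(X[...,:2]-o)@R2.T;L*=1000
    hsv=cv2.cvtColor(p,cv2.COLOR_RGB2HSV)
    b=(abs(L[...,1])<35)&(L[...,0]>-40)&(L[...,0]<60)&(L[...,2]<150)&(L[...,2]>40)
    red=b&((hsv[...,0]<8)|(hsv[...,0]>172))&(hsv[...,1]>130)
    print(f,'red'); print(L[red].round().astype(int).tolist())
    g=b&(hsv[...,1]<70)&(L[...,2]>75); print('grey'); print([(*L[v,u].round().astype(int).tolist(),int(p[v,u,0])) for v,u in zip(*np.nonzero(g))])
```

```text
top0 39 ((546.3194580078125, 148.29595947265625), (12.59958553314209, 21.883291244506836), 2.614201784133911) mean [0.5465 0.1482 0.1861] long axis 94.7 [14.9 23.9]
   0.14 9 [0.5406 0.1446 0.1535]
   0.16 3 [0.5471 0.1373 0.1654]
  funnel 15 [0.5425 0.1455 0.0914] [0.5372 0.1372 0.0831] [0.5537 0.1568 0.098 ]
top9 40 ((547.8173217773438, 148.04220581054688), (15.320804595947266, 21.940980911254883), 0.9714696407318115) mean [0.5467 0.1479 0.1868] long axis 97.4 [15.3 24.3]
   0.14 7 [0.5418 0.1418 0.1533]
   0.16 5 [0.5424 0.1435 0.1667]
  funnel 14 [0.5421 0.1458 0.0921] [0.5372 0.1371 0.088 ] [0.5541 0.156  0.0971]
scene9b 34 ((547.853515625, 151.77908325195312), (16.860034942626953, 22.268991470336914), 5.653378486633301) mean [0.5465 0.1531 0.183 ] long axis 96.8 [15.2 23.1]
   0.14 33 [0.542  0.1535 0.1507]
   0.16 28 [0.5431 0.155  0.1693]
  funnel 31 [0.5462 0.1532 0.0902] [0.5347 0.1402 0.0851] [0.5567 0.1626 0.0996]
scene9 32 ((548.6066284179688, 153.06732177734375), (17.40719985961914, 22.61690330505371), 6.7548441886901855) mean [0.5467 0.1528 0.1833] long axis 89.0 [15.9
[... 6226 characters left out ...]
1, 89, 44), (1, -26, 85, 35), (-1, -28, 88, 40), (0, -33, 85, 47), (0, 12, 95, 133), (-4, 10, 98, 161), (-13, 12, 110, 138), (-12, 7, 106, 102), (-8, 2, 100, 110), (-6, -3, 96, 113), (-10, -5, 101, 107), (-11, -8, 100, 86), (-2, -17, 87, 40), (3, 10, 84, 69), (-5, 10, 94, 140), (-8, 8, 97, 106), (-8, 4, 95, 91), (-6, -1, 91, 77), (-6, -4, 90, 93), (-7, -7, 91, 99), (1, 10, 82, 71), (-10, 12, 95, 132), (-7, 7, 90, 120), (-7, 3, 89, 122), (-8, 0, 89, 107), (-5, -5, 84, 128), (-5, -9, 83, 132), (-5, 9, 83, 122), (-7, 6, 85, 129), (-4, 1, 79, 161), (-9, 0, 84, 183), (-10, -4, 84, 186), (-5, -10, 76, 204), (-3, 11, 76, 134), (-4, 8, 76, 160), (-7, 5, 79, 152), (-6, 1, 77, 120), (-8, 13, 76, 126)]
```

```bash
python3 -c "
from h import *
plan([.547,.1515,.321],4)"
```

```text
pos [0.5776 0.0041 0.4587] yaw_y 16.74 shift tool mm [150.   13.3 137.7] dr [-0.0013  0.      0.2224] ft [ 0.01 -0.7   1.16] w 0.055418158555909244 t 12.875
```

Request:
apply_moves(xyz=[[25,2,0],[60,5,0],[100,9,0],[135,12,0],[150,13,0],[150,13,0],[150,13,30],[150,13,50],[150,13,60],[150,13,60]], dr=[[0,0,0.04],[0,0,0.1],[0,0,0.15],[0,0,0.2],[0,0,0.22],[0,0,0.22],[0,0,0.22],[0,0,0.22],[0,0,0.22],[0,0,0.22]], grip=[-0.3,-0.3,-0.3,-0.3,-0.3,-0.3,-0.3,-0.3,-0.3,-0.3])

```text
time_s: 14.12
tool_pos: [0.547, 0.1514, 0.3983]
tool_rot: [-2.139, -2.299, 0.002]
ft_force: [0.5, 0.7, -0.5]
width: 0.0559
```

Run:
```python
from h import *
plan([.547,.1515,.321],4)
crop('scene',10,200,150,100,110)
z=np.load('scene10.npz');p,d=z['p'],z['d'];X=cloud('scene',d); s=arm.sense(); T=Ro.from_rotvec(s['tool_rot']).as_matrix()
L=(X-s['tool_pos'])@T*1000
m=(abs(L[...,0])<25)&(abs(L[...,1])<20)&(X[...,2]>.13)&(X[...,2]<.2)
print(m.sum(),L[m].mean(0)); print(L[m].round().astype(int).tolist())
```

```text
pos [0.547  0.1514 0.3983] yaw_y 4.14 shift tool mm [ 0.2  0.1 77.3] dr [-0.0017  0.0002  0.0024] ft [ 0.53  0.69 -0.48] w 0.05589604497394469 t 14.125
96 [  2.93495053  -3.57668648 232.8858168 ]
[[0, 4, 212], [-3, 3, 213], [-5, 0, 212], [6, 6, 213], [4, 3, 213], [2, 2, 213], [-3, 4, 219], [-2, -4, 210], [-8, -1, 217], [-9, -5, 214], [9, 9, 220], [7, 5, 217], [5, 2, 216], [4, -1, 213], [1, -3, 213], [-1, -5, 213], [-4, -6, 215], [-7, -7, 215], [11, 5, 219], [10, 0, 214], [7, 0, 217], [6, -4, 214], [3, -5, 215], [0, -7, 215], [-4, -6, 219], [-7, -7, 220], [12, 3, 221], [10, 2, 222], [11, -7, 211], [7, -6, 215], [2, -3, 223], [-1, -4, 224], [-6, -7, 225], [12, 4, 227], [11, 0, 224], [10, -5, 220], [7, -5, 221], [4, -7, 222], [1, -6, 225], [-3, -6, 229], [-9, -2, 237], [-11, -5, 237], [11, 7, 236], [11, 2, 231], [9, -2, 228], [7, -5, 228], [6, -9, 224], [0, -6, 231], [-2, -7, 232], [-6, -6, 236], [-12, -4, 243], [13, -2, 230], [10, -3, 231], [9, -8, 227], [5, -7, 232], [4, -10, 229], [-1, -9, 234], [-6, -6, 241], [-9, -7, 243], [11, 2, 242], [9, -1, 239], [8, -5, 236], [6, -7, 236], [3, -9, 237], [-2, -6, 244], [-5, -7, 245], [-10, -5, 251], [10, 4, 249], [11, -3, 241], [8, -5, 241], [6, -8, 240], [3, -8, 243], [-2, -6, 249], [-6, -5, 253], [-7, -9, 250], [13, 0, 248], [11, -3, 247], [10, -7, 243], [7, -8, 245], [3, -8, 247], [-2, -6, 254], [-6, -5, 258], [-9, -6, 259], [10, 5, 261], [11, -3, 251], [9, -5, 252], [7, -8, 249], [2, -6, 255], [-1, -6, 259], [-5, -5, 262], [12, -4, 255], [13, -11, 247], [6, -6, 257], [4, -7, 258], [11, -7, 258], [6, -5, 264]]
```

View pics/scene10.png

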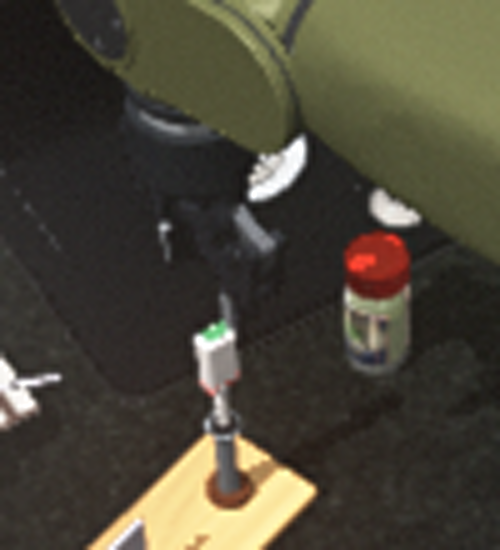

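Request:
apply_moves(xyz=[[1,0.5,25],[1,0.5,50],[1,0.5,70],[1,0.5,77],[1,0.5,77],[1,0.5,77],[1,0.5,77],[1,0.5,77],[1,0.5,77],[1,0.5,77],[1,0.5,77]], dr=[[0,0,0],[0,0,0],[0,0,0],[0,0,0],[0,0,0],[0,0,0],[0,0,0],[0,0,0],[0,0,0],[0,0,0],[0,0,0]], grip=[-0.3,-0.3,-0.3,-0.3,0,0.3,0.6,0.9,0.9,0.9,0.9], force=40)

```text
time_s: 15.55
tool_pos: [0.5478, 0.153, 0.323]
tool_rot: [2.138, 2.3, 0.002]
ft_force: [0.3, 0.8, 3.1]
width: 0.0159
```

Request:
apply_moves(xyz=[[0,0,-6],[0,0,-20],[0,0,-45],[0,0,-75],[0,0,-105],[0,0,-130],[0,0,-145],[0,0,-150],[0,0,-150]], dr=[[0,0,0],[0,0,0],[0,0,0],[0,0,0],[0,0,0],[0,0,0],[0,0,0],[0,0,0],[0,0,0]], grip=[0.9,0.9,0.9,0.9,0.9,0.9,0.9,0.9,0.9])

```text
time_s: 16.68
tool_pos: [0.5473, 0.1529, 0.4716]
tool_rot: [-2.138, -2.3, 0.001]
ft_force: [-0.6, -0.3, 0.0]
width: 0.0155
```

Run:
```python
from h import *
plan([.4790,-.2160,.46],-17.6)
crop('scene',11,190,120,120,110)
z=np.load('scene11.npz');p,d=z['p'],z['d'];X=cloud('scene',d); s=arm.sense(); T=Ro.from_rotvec(s['tool_rot']).as_matrix()
L=(X-s['tool_pos'])@T*1000
m=(abs(L[...,0])<20)&(abs(L[...,1])<20)&(L[...,2]>175)&(L[...,2]<320)
for lo in range(175,320,12):
    q=L[m&(L[...,2]>=lo)&(L[...,2]<lo+12)]
    if len(q): print(lo,len(q),q.mean(0).round(1),q.min(0).round(),q.max(0).round())
```

```text
pos [0.5473 0.1529 0.4716] yaw_y 4.18 shift tool mm [-362.9  -95.    11.8] dr [-1.100e-03  3.000e-04  3.802e-01] ft [-0.58 -0.34  0.03] w 0.01548734703175201 t 16.675
175 10 [  5.9  -5.  181.8] [-10. -10. 176.] [ 12.   1. 187.]
187 6 [ -0.7  -2.6 196.5] [ -4.  -5. 194.] [  3.  -1. 199.]
199 6 [  0.9  -0.3 206.6] [ -2.  -2. 200.] [  3.   1. 211.]
211 7 [  0.8  -2.4 215. ] [ -3.  -5. 212.] [  4.  -0. 222.]
223 20 [  0.4  -1.8 230.8] [ -9.  -8. 225.] [  7.   7. 234.]
235 3 [ -0.8  -1.1 240.3] [ -7.  -3. 236.] [  4.   2. 247.]
247 2 [  1.   -2.4 252.8] [  1.  -3. 250.] [  1.  -2. 256.]
259 5 [ -1.6  -0.4 264.9] [ -4.  -1. 261.] [  1.   0. 269.]
271 3 [ -1.   -0.6 274.7] [ -2.  -3. 274.] [ -0.   2. 275.]
283 6 [ -0.6   1.1 286.8] [ -2.  -1. 283.] [  1.   4. 292.]
295 2 [  0.3  -1.8 298.3] [  0.  -2. 296.] [  1.  -2. 300.]
307 1 [-1.000e-01 -1.000e-01  3.078e+02] [ -0.  -0. 308.] [ -0.  -0. 308.]
```

View pics/scene11.png

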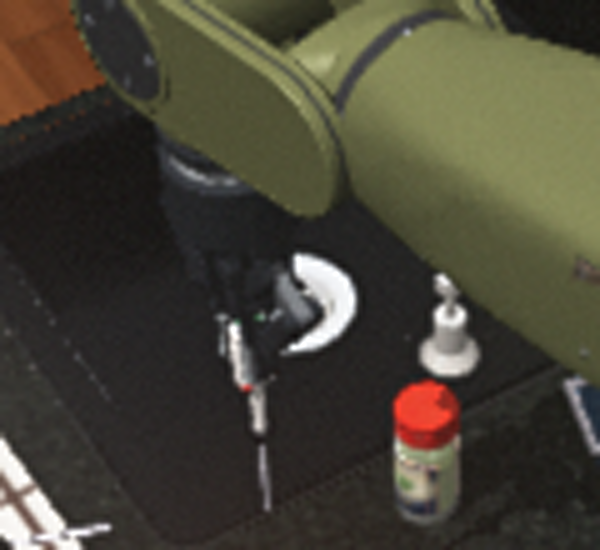

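Request:
apply_moves(xyz=[[-15,-4,0],[-45,-12,0],[-85,-22,0],[-125,-33,0],[-165,-43,0],[-205,-54,0],[-245,-64,0],[-285,-75,0],[-320,-84,5],[-345,-90,10],[-358,-94,12],[-363,-95,12],[-363,-95,12],[-363,-95,12]], dr=[[0,0,0.02],[0,0,0.05],[0,0,0.09],[0,0,0.13],[0,0,0.17],[0,0,0.21],[0,0,0.25],[0,0,0.29],[0,0,0.33],[0,0,0.36],[0,0,0.38],[0,0,0.38],[0,0,0.38],[0,0,0.38]], grip=[0.9,0.9,0.9,0.9,0.9,0.9,0.9,0.9,0.9,0.9,0.9,0.9,0.9,0.9])

```text
time_s: 18.48
tool_pos: [0.4794, -0.2154, 0.4605]
tool_rot: [2.534, 1.857, 0.001]
ft_force: [-1.1, 0.1, 0.4]
width: 0.0158
```

Run:
```python
from h import *
plan([.4790,-.2157,.43],-17.6)
crop('scene',12,310,130,100,100)
crop('top',12,300,185,100,75)
plan([.4790,-.2157,.43],-17.6)
z=np.load('scene12.npz');p,d=z['p'],z['d'];X=cloud('scene',d); s=arm.sense(); T=Ro.from_rotvec(s['tool_rot']).as_matrix()
L=(X-s['tool_pos'])@T*1000
m=(abs(L[...,0])<30)&(abs(L[...,1])<20)&(L[...,2]>175)&(L[...,2]<320)
for lo in range(187,320,12):
    q=L[m&(L[...,2]>=lo)&(L[...,2]<lo+12)]
    if len(q): print(lo,len(q),q.mean(0).round(1),q.min(0).round(),q.max(0).round())
m=(abs(L[...,0])<25)&(abs(L[...,1])<20)&(X[...,2]<.12)&(X[...,2]>.09)
print([(*L[v,u].round().astype(int).tolist(),int(p[v,u,0])) for v,u in zip(*np.nonzero(m))])
```

```text
pos [ 0.4794 -0.2154  0.4605] yaw_y -17.53 shift tool mm [-0.4 -0.3 30.5] dr [ 0.0004 -0.0001  0.0013] ft [-1.12  0.09  0.43] w 0.015799198238318306 t 18.475
pos [ 0.4794 -0.2154  0.4605] yaw_y -17.52 shift tool mm [-0.4 -0.3 30.5] dr [ 0.0004 -0.      0.0014] ft [ 0.63 -0.4  -1.21] w 0.015566526869746206 t 18.575
187 7 [  0.4  -3.5 192.9] [-10.  -6. 187.] [  9.  -1. 199.]
199 6 [  0.8  -2.7 205. ] [ -3.  -4. 201.] [  4.  -2. 210.]
211 7 [  0.6  -1.6 217.3] [ -2.  -5. 211.] [  2.   2. 223.]
223 18 [  0.6  -2.1 230.6] [ -8.  -9. 224.] [  7.  10. 235.]
235 3 [  1.7  -3.9 242.6] [  0.  -5. 240.] [  3.  -2. 245.]
247 2 [ -0.5  -2.5 250.2] [ -2.  -2. 248.] [  1.  -2. 252.]
259 5 [ -0.9   0.8 266.6] [ -3.  -0. 259.] [  1.   2. 271.]
271 3 [ -0.4  -1.  274.9] [ -4.  -2. 272.] [  2.   1. 277.]
283 5 [-1.000e-01 -3.000e-01  2.896e+02] [ -1.  -2. 283.] [  2.   2. 293.]
295 4 [-3.000e-01 -7.000e-01  3.018e+02] [ -3.  -3. 296.] [  2.   2. 306.]
307 3 [  8.5 -17.4 317.3] [  5. -18. 316.] [ 11. -16. 318.]
319 3 [ -7.  -14.9 319.8] [-10. -16. 320.] [ -4. -14. 320.]
[(2, 12, 362, 171), (-3, 14, 367, 157), (9, 5, 358, 179), (5, 5, 359, 122), (0, 8, 365, 132), (11, 1, 358, 175), (6, 3, 362, 108), (1, 5, 366, 114), (-12, -19, 343, 169), (10, 2, 365, 182), (10, -6, 355, 121), (1, 3, 369, 117), (1, -16, 347, 189), (-10, -18, 348, 170), (-13, -19, 348, 148), (9, -5, 362, 104), (6, -7, 362, 160), (-6, -20, 350, 160), (5, -7, 367, 207), (6, -10, 369, 206)]
```

View pics/scene12.png

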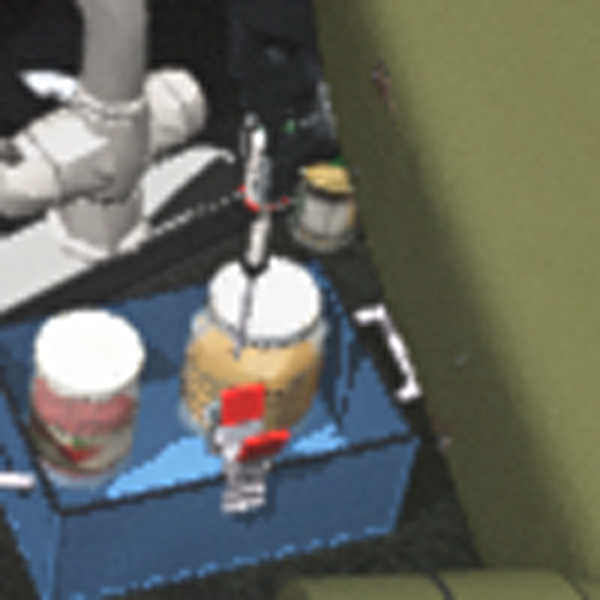

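View pics/top12.png

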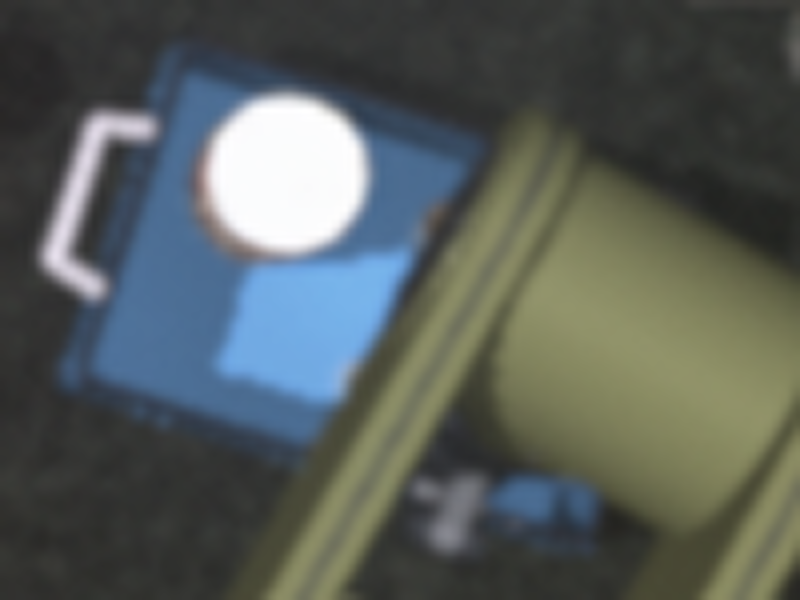

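Request:
apply_moves(xyz=[[-0.5,0.5,10],[-0.5,0.5,22],[-0.5,0.5,33],[-0.5,0.5,40],[-0.5,0.5,42],[-0.5,0.5,42]], dr=[[0,0,0],[0,0,0],[0,0,0],[0,0,0],[0,0,0],[0,0,0]], grip=[0.9,0.9,0.9,0.9,0.9,0.9])

```text
time_s: 19.32
tool_pos: [0.4796, -0.2168, 0.4183]
tool_rot: [2.535, 1.855, 0.0]
ft_force: [-0.7, 0.7, 0.3]
width: 0.015
```

Run:
```python
from h import *
plan([.4790,-.2157,.34],-17.6)
crop('scene',13,330,160,60,60)
z=np.load('scene13.npz');p,d=z['p'],z['d'];X=cloud('scene',d); s=arm.sense(); T=Ro.from_rotvec(s['tool_rot']).as_matrix()
L=(X-s['tool_pos'])@T*1000
m=(abs(L[...,0])<25)&(abs(L[...,1])<20)&(X[...,2]<.14)&(X[...,2]>.09)
print([(*L[v,u].round().astype(int).tolist(),int(p[v,u,0])) for v,u in zip(*np.nonzero(m))])
```

```text
pos [ 0.4796 -0.2168  0.4183] yaw_y -17.59 shift tool mm [ 0.8 -0.9 78.3] dr [0.0002 0.0001 0.0001] ft [-0.67  0.74  0.32] w 0.014988187225782275 t 19.325
[(2, 0, 282, 168), (-2, 0, 284, 135), (0, 1, 290, 158), (0, -4, 284, 142), (0, 1, 294, 162), (-2, -2, 293, 199), (-7, -13, 281, 255), (-10, -15, 279, 250), (8, -14, 280, 255), (-1, -18, 279, 204), (-9, -18, 281, 220), (12, -17, 281, 222), (6, -19, 281, 205), (1, -18, 283, 200), (-2, -19, 283, 197), (-5, -20, 283, 202), (-9, -19, 286, 209), (3, 11, 321, 170), (1, 8, 318, 156), (13, -20, 283, 208), (5, -19, 286, 196), (2, -20, 286, 197), (-2, -19, 288, 198), (-6, -19, 290, 200), (10, 5, 317, 178), (6, 6, 319, 123), (1, 8, 324, 132), (7, -18, 292, 201), (-4, -18, 295, 199), (10, 4, 321, 174), (7, 3, 321, 108), (3, 3, 322, 111), (10, 2, 324, 183), (11, -6, 314, 118), (2, 3, 327, 119), (10, -6, 320, 104), (7, -7, 320, 159), (10, -19, 305, 181), (7, -8, 325, 207), (8, -11, 326, 206)]
```

View pics/scene13.png

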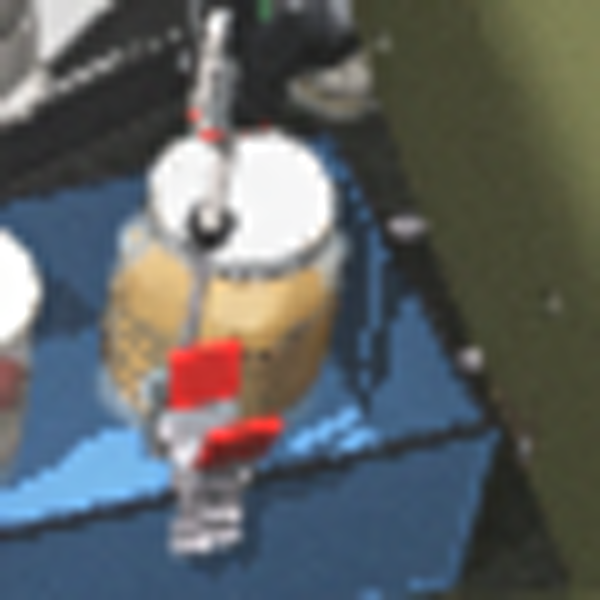

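Request:
apply_moves(xyz=[[0,-0.5,5],[0,-0.5,10],[0,-0.5,15],[0,-0.5,20],[0,-0.5,24],[0,-0.5,24]], dr=[[0,0,0],[0,0,0],[0,0,0],[0,0,0],[0,0,0],[0,0,0]], grip=[0.9,0.9,0.9,0.9,0.9,0.9])

```text
time_s: 20.12
tool_pos: [0.479, -0.2164, 0.3936]
tool_rot: [-2.534, -1.855, 0.0]
ft_force: [0.5, 0.9, -1.0]
width: 0.0161
```

Run:
```python
from h import *
plan([.4790,-.2157,.34],-17.6)
crop('scene',14,330,160,60,60)
```

```text
pos [ 0.479  -0.2164  0.3936] yaw_y -17.59 shift tool mm [ 0.6 -0.2 53.6] dr [-0.0009 -0.0007  0.0002] ft [ 0.53  0.89 -0.97] w 0.016074733855307333 t 20.125
```

View pics/scene14.png

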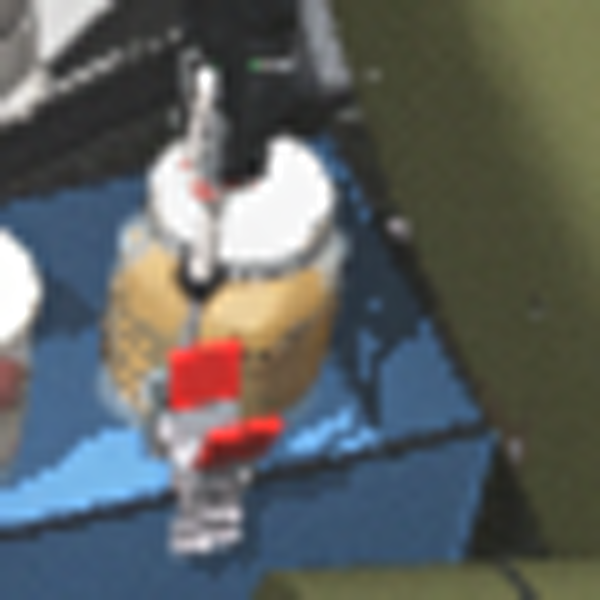

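Request:
apply_moves(xyz=[[0,0,8],[0,0,17],[0,0,26],[0,0,35],[0,0,42],[0,0,46],[0,0,48],[0,0,48]], dr=[[0,0,0],[0,0,0],[0,0,0],[0,0,0],[0,0,0],[0,0,0],[0,0,0],[0,0,0]], grip=[0.9,0.9,0.9,0.9,0.9,0.9,0.9,0.9])

```text
time_s: 21.18
tool_pos: [0.479, -0.2165, 0.3462]
tool_rot: [-2.535, -1.855, -0.0]
ft_force: [0.4, 3.3, -0.6]
width: 0.0156
```

Run:
```python
from h import *
plan([.4790,-.2157,.337],-17.6)
crop('scene',15,330,160,60,60)
plan([.4790,-.2157,.337],-17.6)
```

```text
pos [ 0.479  -0.2165  0.3462] yaw_y -17.59 shift tool mm [ 0.8 -0.2  9.2] dr [-0.0003 -0.0003  0.0001] ft [ 0.44  3.26 -0.63] w 0.015564766361157984 t 21.175
pos [ 0.479  -0.2165  0.3462] yaw_y -17.59 shift tool mm [ 0.7 -0.2  9.2] dr [-0.0002 -0.0003  0.0001] ft [0.6  3.51 0.51] w 0.015479972543723172 t 21.225
```

View pics/scene15.png

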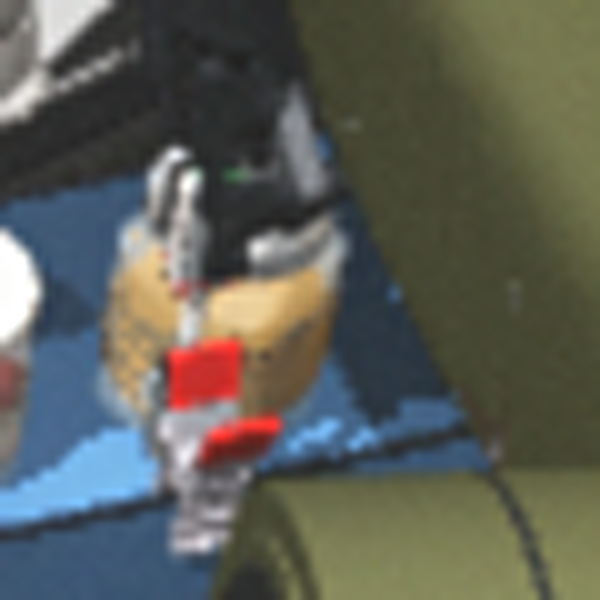

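Request:
apply_moves(xyz=[[1,0,0],[1,0,2],[1,0,4],[1,0,6],[1,0,7],[1,0,7]], dr=[[0,0,0],[0,0,0],[0,0,0],[0,0,0],[0,0,0],[0,0,0]], grip=[0.9,0.9,0.9,0.9,0.9,0.9])

```text
time_s: 21.98
tool_pos: [0.4793, -0.2157, 0.339]
tool_rot: [2.535, 1.856, -0.0]
ft_force: [0.0, -0.1, -1.6]
width: 0.0155
```

Request:
apply_moves(xyz=[[0,0,1],[0,0,2],[0,0,3],[0,0,3]], dr=[[0,0,0],[0,0,0],[0,0,0],[0,0,0]], grip=[0.9,0.9,0.9,0.9])

```text
time_s: 22.48
tool_pos: [0.4795, -0.2156, 0.3365]
tool_rot: [2.535, 1.855, 0.001]
ft_force: [-0.6, 0.5, 2.4]
width: 0.0156
```

Request:
apply_moves(xyz=[[0,0,0.5],[0,0,1],[0,0,1.5],[0,0,1.5]], dr=[[0,0,0],[0,0,0],[0,0,0],[0,0,0]], grip=[0.9,0.9,0.9,0.9])

```text
time_s: 22.98
tool_pos: [0.4796, -0.2157, 0.3352]
tool_rot: [2.534, 1.855, 0.001]
ft_force: [1.8, 1.5, 2.7]
width: 0.0156
```

Request:
apply_moves(xyz=[[0,0,0],[0,0,0],[0,0,0],[0,0,0],[0,0,0],[0,0,0]], dr=[[0,0,0],[0,0,0],[0,0,0],[0,0,0],[0,0,0],[0,0,0]], grip=[0.6,0.5,0.4,0.2,0.1,0])

```text
time_s: 23.72
tool_pos: [0.4793, -0.2156, 0.3347]
tool_rot: [2.535, 1.856, -0.0]
ft_force: [-0.0, 0.5, -0.3]
width: 0.0427
```

Run:
```python
from h import *
plan([.4790,-.2157,.337],-17.6)
crop('scene',16,320,150,70,70)
z=np.load('scene16.npz');p,d=z['p'],z['d'];X=cloud('scene',d); s=arm.sense(); T=Ro.from_rotvec(s['tool_rot']).as_matrix()
L=(X-s['tool_pos'])@T*1000
m=(abs(L[...,0])<20)&(abs(L[...,1])<12)&(X[...,2]<.21)&(X[...,2]>.12)
print([(*L[v,u].round().astype(int).tolist(),p[v,u].tolist()) for v,u in zip(*np.nonzero(m))])
```

```text
pos [ 0.4793 -0.2156  0.3347] yaw_y -17.59 shift tool mm [-0.2 -0.3 -2.3] dr [-0.      0.0001  0.0002] ft [-0.03  0.54 -0.33] w 0.04273320474207555 t 23.725
[(10, -1, 135, [202, 198, 197]), (6, 0, 138, [255, 255, 255]), (9, 0, 142, [239, 237, 234]), (6, -2, 140, [255, 255, 255]), (-6, -6, 140, [125, 120, 119]), (-9, -8, 138, [190, 183, 177]), (9, -1, 144, [212, 207, 203]), (7, -4, 142, [238, 232, 228]), (-6, -7, 143, [85, 84, 84]), (-8, -10, 140, [99, 99, 96]), (9, -2, 148, [213, 207, 201]), (8, -8, 142, [222, 216, 210]), (7, 6, 163, [197, 192, 191]), (9, -4, 151, [213, 208, 203]), (7, -7, 148, [218, 213, 207]), (8, 3, 164, [224, 219, 216]), (8, -4, 157, [216, 212, 208]), (7, -8, 153, [208, 200, 196]), (10, -2, 162, [207, 201, 196]), (7, -4, 162, [219, 212, 209]), (7, -9, 156, [166, 161, 158]), (7, 2, 173, [210, 201, 197]), (9, -7, 163, [219, 213, 210]), (4, -5, 167, [172, 167, 164]), (11, 1, 176, [206, 185, 167]), (10, -4, 171, [209, 205, 203]), (8, -7, 169, [214, 209, 205]), (8, 5, 186, [207, 136, 109]), (8, -2, 179, [214, 196, 194]), (8, -9, 171, [205, 198, 194]), (10, -7, 178, [231, 108, 96]), (7, -9, 176, [200, 139, 137]), (8, -4, 186, [171, 123, 90]), (4, -5, 187, [135, 99, 95]), (4, -5, 191, [233, 228, 222]), (5, -8, 193, [218, 218, 213]), (-3, 0, 204, [165, 161, 159]), (1, -3, 205, [195, 166, 163]), (-3, -2, 207, [201, 111, 105])]
```

View pics/scene16.png

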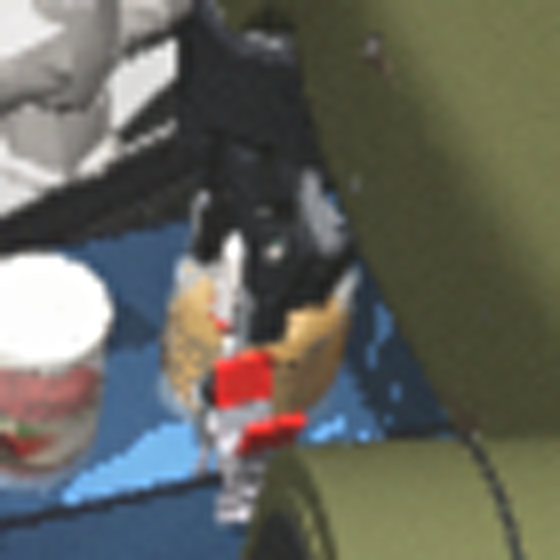

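Request:
apply_moves(xyz=[[0,0,0],[0,0,-5],[0,0,-15],[0,0,-35],[0,0,-65],[0,0,-100],[0,0,-125],[60,20,-130],[120,40,-130],[180,55,-130],[230,70,-130],[270,80,-130],[270,80,-130]], dr=[[0,0,0],[0,0,0],[0,0,0],[0,0,0],[0,0,0],[0,0,0],[0,0,0],[0,0,-0.1],[0,0,-0.2],[0,0,-0.3],[0,0,-0.4],[0,0,-0.5],[0,0,-0.5]], grip=[-0.2,-0.3,-0.3,-0.3,-0.3,-0.3,-0.3,-0.3,-0.3,-0.3,-0.3,-0.3,-0.3])

```text
time_s: 25.4
tool_pos: [0.638, 0.02, 0.466]
tool_rot: [1.992, 2.428, 0.001]
ft_force: [-0.3, -0.9, -0.4]
width: 0.0555
```

Run:
```python
from h import *
crop('scene',17,290,130,120,110)
crop('top',17,290,180,120,80)
o=np.array([.4480,-.2059]);a=np.radians(-17.6);R2=np.array([[np.cos(a),np.sin(a)],[-np.sin(a),np.cos(a)]])
for n in ['scene','top']:
    z=np.load(n+'17.npz');p,d=z['p'],z['d'];X=cloud(n,d);L=X.copy();L[...,:2]=(X[...,:2]-o)@R2.T;L*=1000
    for lo,hi in ((100,110),(110,130),(130,150),(150,160),(160,175),(175,190),(190,198),(198,205),(205,212)):
        m=(np.hypot(L[...,0]-33,L[...,1])<20)&(L[...,2]>lo)&(L[...,2]<hi)&(d>0)
        if m.sum(): print(n,lo,hi,m.sum(),L[m].mean(0).round(1),L[m].min(0).round(),L[m].max(0).round())
    hsv=cv2.cvtColor(p,cv2.COLOR_RGB2HSV)
    red=((hsv[...,0]<8)|(hsv[...,0]>172))&(hsv[...,1]>130)&(abs(L[...,1])<20)&(abs(L[...,0])<28)&(L[...,2]>100)
    for nm,q in(('far',L[red&(L[...,0]>0)]),('near',L[red&(L[...,0]<0)])):
        if len(q): print(nm,len(q),q.mean(0).round(1),q.min(0).round(),q.max(0).round())
plan([0,0,0],0)
```

```text
scene 100 110 11 [ 33.3   7.1 102.7] [ 25.   3. 100.] [ 39.  11. 106.]
scene 110 130 3 [ 14.    0.9 123.5] [ 13.  -3. 122.] [ 15.   6. 126.]
scene 130 150 3 [ 15.    6.  137.7] [ 14.   5. 134.] [ 17.   8. 142.]
far 23 [ 12.9   6.  130.7] [ 10.  -7. 120.] [ 17.  13. 145.]
near 20 [-18.2   3.  134.8] [-25.  -7. 122.] [-14.  14. 146.]
top 100 110 21 [ 29.7   0.6 104.6] [ 22. -11. 101.] [ 42.   8. 110.]
top 110 130 2 [ 30.5   1.6 112.7] [ 27.  -2. 110.] [ 34.   5. 115.]
top 130 150 13 [ 15.9  -0.4 143.8] [ 13.  -9. 139.] [ 18.   9. 147.]
top 150 160 1 [ 23.4  -4.7 158.4] [ 23.  -5. 158.] [ 23.  -5. 158.]
top 160 175 8 [ 28.9   1.6 166.3] [ 23. -13. 163.] [ 36.   7. 174.]
top 175 190 5 [ 26.8   1.1 182.5] [ 23. -13. 177.] [ 33.   6. 189.]
top 190 198 15 [ 28.7  -6.7 195.9] [ 23. -19. 192.] [ 38.   5. 198.]
top 198 205 28 [ 31.   -6.  200.6] [ 24. -16. 198.] [ 38.   4. 204.]
top 205 212 1 [ 25.9  -5.2 206.2] [ 26.  -5. 206.] [ 26.  -5. 206.]
far 18 [ 14.4  -1.4 139.7] [ 11. -12. 127.] [ 18.   8. 147.]
near 19 [-17.8  -3.1 141. ] [-21. -14. 128.] [-14.   9. 149.]
pos [0.6372 0.0177 0.4658] yaw_y 11.06 shift tool mm [ 105.1 -629.1  465.3] dr [0.0008 0.0006 0.193 ] ft [ 0.7  -0.83 -0.1 ] w 0.05566442391714627 t 25.5
```

View pics/scene17.png

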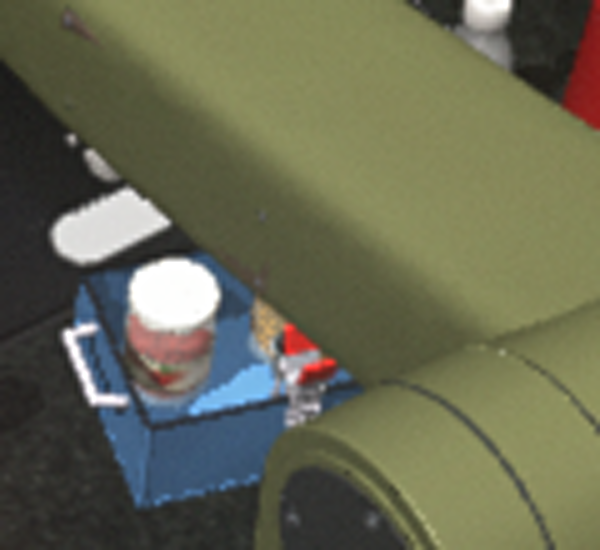

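View pics/top17.png

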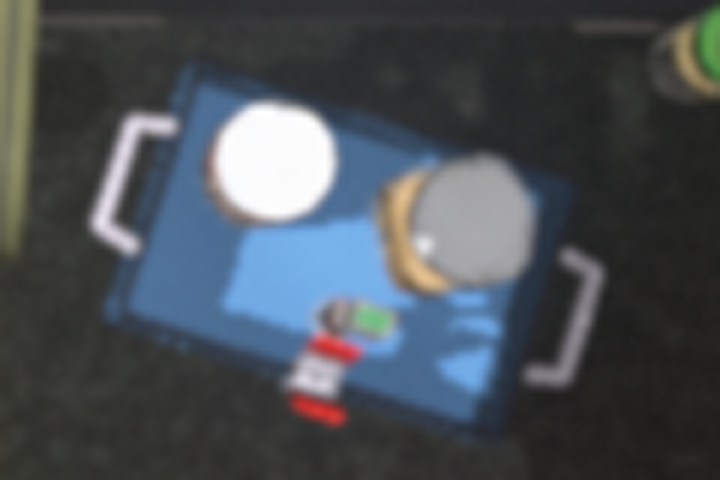

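Run:
```python
from h import *
print(arm.sense()['qvel'].round(4)); print(arm.job_done())
```

```text
[-0.0235 -0.0116  0.0157  0.0006 -0.0041 -0.0016]
the job is handed in; nothing more can be done
None
```

I squeezed the clip off its fin, clipped it onto the middle of the pan's near rim with its sleeve inside, and pushed the thermometer down through the sleeve. The job was handed in at about 25.5 s, and no verdict was reported.

**Clip:** the last check put its pivot about 13 mm above the rim top, so the mid-jaw point is roughly 9 mm below the rim. It leans about 0.05 rad.

**Thermometer:** its top is at about 200 mm, so by its length the tip is about 77 mm below the pivot. It leans about 0.05 rad.

**Surroundings:** both jars looked unmoved in the pictures. I did not measure the jars, the apple, the lemon or the spice jars for movement. The arm was well clear of everything when I handed in.

**Checks that disagreed or were incomplete:**
- The two cameras differed by 3–4 mm in y. The side camera agreed with the arm's own readings, so I trusted it.
- In the last side view the forearm hid the collar in the funnel. Its seating is inferred from the thermometer's height in the top view and the light contact force when it bottomed.

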